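# Sweep the spilt briquettes into the coal pan

### The job

Three charcoal briquettes have been spilt on the granite ledge. Keep the fingers closed and sweep each of them across the stone, over the flat lip of the open-fronted steel coal pan, until all three lie wholly inside the pan. Push them only: do not pick any up or take one between the fingers, do not shove the pan along, and leave everything else on the ledge as it stands.

Things in the scene. Friction and masses are not known exactly. Their poses are not given: they have to be found in the camera images.
- briquette_1: unlit charcoal barbecue briquette, a black square pillow 54 x 54 mm and 30 mm thick with rounded edges and corners, 25 to 50 g, lying flat and free on the stone; origin at its centre (15 mm above the stone at the start), z up, x and y square to its sides
- briquette_2: unlit charcoal barbecue briquette, a black square pillow 54 x 54 mm and 30 mm thick with rounded edges and corners, 25 to 50 g, lying flat and free on the stone; origin at its centre (15 mm above the stone at the start), z up, x and y square to its sides
- briquette_3: unlit charcoal barbecue briquette, a black square pillow 54 x 54 mm and 30 mm thick with rounded edges and corners, 25 to 50 g, lying flat and free on the stone; origin at its centre (15 mm above the stone at the start), z up, x and y square to its sides
- coal_pan: loose flat coal pan of plain steel plate, 1.4 kg, 240 mm deep (x) by 280 mm wide (y), like a big dustpan, open towards its own -x; origin at the centre of its underside, z up. Walls 3 mm thick: the sides rise from 8 mm at the mouth to 48 mm at the back (x = +0.120). A handle with a wooden grip slopes up behind the back wall to x = 0.30, z = 0.08. It slides if shoved hard
- pan_lip (a point): the middle of the coal pan's front lip, at the level of the stone, 120 mm in front of the pan's origin; axes as the pan's (x into the pan, z up). The open mouth runs 137 mm to either side along y; the side walls start 8 mm behind the lip. The lip is 0.4 mm thick and ramps up over 30 mm to the flat floor, 2.5 mm above the stone
- lid_lifter: bystander: small lid lifter of 7 mm round steel rod, 150 mm long, lying flat on the stone between the briquettes; loop handle 33 mm wide towards its -x end, small hook towards its +x end; origin at the middle of its length, on the stone, x along its length
- spice_jar: bystander: glass spice jar with a steel screw cap, 44 mm in diameter, 96 mm tall, standing upright; origin at the centre of its underside, z up
- carousel_gap (a point): bystander: stainless rotating spice carousel on a fixed base, 200 mm in diameter and 192 mm tall, with seven glass jars; this point is its one empty place, 70 mm from the turning axis and 68 mm above the stone, and goes round if the carousel is turned (its x points away from the axis)
- platter_edge (a point): bystander: round white melamine platter, 260 mm in diameter, 24 mm high, lying on the stone; this point is on the stone under the part of its rim nearest the robot, 130 mm from its centre (which lies towards this point's +x)
- flipper_end (a point): bystander: black nylon flipper lying flat beyond the work, 340 mm long and up to 36 mm high; this point is the end of its handle, on the stone; the flipper runs from here along this point's +x to a slotted blade 80 mm wide
- skewer_cup: bystander: white ceramic cup 78 mm in diameter and 95 mm tall holding a bundle of bamboo skewers that stands up to 180 mm above the stone; origin at the centre of its underside, z up
There are look-alikes about, which are no part of the job. Leave any purple or yellow look-alike of the briquette_2 alone.

How it is judged:
At the end, for the whole second after the job is handed in: All three briquettes lie at rest inside the coal pan, flat on the stone: the centre of each is at least 28 mm behind the front lip and between the side and back walls (one lying on another inside the pan also counts) (x of briquette_1 in the frame of coal_pan between -0.092 and 0.12 m and y of briquette_1 in the frame of coal_pan between -0.14 and 0.14 m and z of briquette_1 in the frame of coal_pan between 0.005 and 0.055 m and linear speed of each of briquette_1, briquette_2, briquette_3, coal_pan below 0.02 m/s and x of briquette_2 in the frame of coal_pan between -0.092 and 0.12 m and y of briquette_2 in the frame of coal_pan between -0.14 and 0.14 m and z of briquette_2 in the frame of coal_pan between 0.005 and 0.055 m and x of briquette_3 in the frame of coal_pan between -0.092 and 0.12 m and y of briquette_3 in the frame of coal_pan between -0.14 and 0.14 m and z of briquette_3 in the frame of coal_pan between 0.005 and 0.055 m and angle between coal_pan's own z axis and vertical below 0.1 rad); the robot touches nothing.
It fails at once if a briquette is lifted (its centre more than 60 mm above the stone) (height (world z) of any of briquette_1, briquette_2, briquette_3 above 0.06 m).
It fails at once if a briquette is taken between the fingers (its centre within 18 mm of the grasp point) (distance between the grasp point and briquette_1 below 0.018 m or distance between the grasp point and briquette_2 below 0.018 m or distance between the grasp point and briquette_3 below 0.018 m).
It fails at once if a briquette leaves the ledge (height (world z) of any of briquette_1, briquette_2, briquette_3 below -0.02 m).
It fails at once if the coal pan is shoved more than 40 mm (distance of coal_pan from where it was at the start of the episode above 0.04 m).
It fails at once if a bystander is moved more than 30 mm, or the jar or the cup is tipped over (distance of any of lid_lifter, spice_jar, carousel_gap, platter_edge, flipper_end, skewer_cup from where it was at the start of the episode above 0.03 m or angle between any of spice_jar, skewer_cup's own z axis and vertical above 0.6 rad).
It also fails if it takes over 69 s, if anything falls off the work surface, if the arm or the gripper's body presses on something with over 40 N, if the wrist force passes 120 N, or if a joint passes its speed limit or range.

### The arm

A 7-joint arm with a two-finger parallel gripper is mounted at the origin on the work surface. World frame = base frame: x ahead of the robot, y to its left, z up, the work surface at z = 0. Lengths are in m, angles in rad, forces in N, time in s.
With the tool pointing down it reaches from about 0.425 to 0.925 m from the base axis. Payload 6.8 kg.
Tool frame: the origin (TCP) lies midway between the tips of the shut fingers; the grasp point (between the pads) lies 19 mm behind it; x points along the fingers, z is the direction in which the jaws open and shut, and the axes are right-handed (so a half turn about x gives the same grasp; the last joint's range is limited). The gripper opens to 85 mm and grips with 20 to 120 N. Pads are 22 mm wide; open, the fingers measure 114 mm over their backs; the gripper's body (76 mm by 85 mm) begins 54 mm behind the grasp point. The pads swing forward as they close: fully open they stand 13 mm farther back than shut.
Start: joints at [-1.451, 0.477, 0.022, 1.555, -0.011, 1.109, -0.083], TCP at [0.152, 0.658, 0.197] pointing down, gripper open.
Joint ranges: [-2.96, 2.96], [-0.34, 2.1], [-1.41, 1.46], [0.24, 2.44], [-1.37, 4.51], [0.17, 1.92], [-2.96, 2.96]. Speed limits (rad/s): [2.39, 2.39, 3.14, 3.14, 3.14, 3.14, 3.14].

### API

Orientations are given as a unit quaternion [w, x, y, z].
In Python, from station import bot gives the robot as it stands. The module is installed in compiled form; this text tells all that it offers.
- The arm moves only by the shell command python3 -m jog 'ROWS' [FORCE]. ROWS is text: rows parted by semicolons, each of 7 numbers parted by spaces: the shift along the tool's x, y, z in mm, then the turn, a rotation vector about the tool's x, y, z in units of 6 degrees (1.0 is 6 degrees), then the finger opening in mm, from 0 to 85.4. A call has 1 to 5 rows; each row shifts and turns the commanded pose from where the row before left it, along the tool's axes as they then stand; what a row does not reach is not made up. A row lasts 1/10 s, in which the tool goes at most 50 mm and 8.59 degrees, less where a joint would pass 70% of its speed; a pose out of reach is approached as far as the arm can. A call with a gripper value outside its range is refused whole. The fingers move at their own pace and stop on an object; FORCE is the grip in N (left out, the last holds). Time passes only in rows, so rows that do not move let the fingers close. It gives the time, the measured TCP pose, the force and the opening at its end, in the units of the state.
- bot.get_obs(): the state, without advancing time (a new reading comes with each control period).
- bot.read_camera(name): name is "scene" or "side" or "wrist"; returns (picture, depth): 400x640x3 uint8, red, green, blue; 400x640 float32, m along the optical axis (not along the pixel's ray), 0 where there is no reading.
- bot.calibration(name): a dict with "fx", "fy", "cx", "cy" (pixels), "T" (4x4, takes a point from camera to world coordinates). Camera axes: x right, y up, looking along -z (the intrinsics and any distortion apply to the point x, -y, -z); pixel columns grow to the right and rows downward; lengths in m; the calibration is good to about 2 mm. A picture is of the moment at which its call begins: read the wrist's pose just before it. calibration takes no time and is no camera call; for the wrist camera it gives the pose at the moment of the call.
- bot.hand_in(): hands the job in, once; it reports no verdict.
The state is a dict: "t": time; "q": joint angles; "joint_vel": joint speeds; "joint_torque": joint torques, N m; "eef_pos": TCP position; "tool_rot": TCP orientation; "contact_force": force on the tool from outside, world axes, zero at the start; "torque": the same for the moment, N m; "gripper_width": opening from 0.0 (shut) to 1.0 (fully open).
Only numpy, scipy, OpenCV 4.12 (cv2) and the standard library are available. Lean on these libraries where they do the work, as an engineer would, in place of code of your own. Each camera call takes 0.05 s, during which the arm holds its last target.

## Working session

There is one attempt and no reset: what is moved stays moved. The work goes in short steps, Python scripts to look and compute and a shell command to move; the robot and the scene stay as the last step left them, time stands still between calls to the robot, and variables do not carry over. Pictures are saved under pics/ and viewed, and the job is handed in when it is done.

```bash
mkdir -p pics
python3 - <<'E'
from station import bot
import cv2,numpy as np
print({k:np.round(v,3) for k,v in bot.get_obs().items()})
for n in("scene","side","wrist"):
    p,d=bot.read_camera(n); c=bot.calibration(n); print(n,c)
    cv2.imwrite(f"pics/{n}0.png",p[:,:,::-1]); np.savez(f"pics/{n}0.npz",p=p,d=d,**c)
E
```

```text
{'t': np.float64(0.0), 'q': array([-1.451,  0.478,  0.022,  1.556, -0.011,  1.109, -0.083]), 'joint_vel': array([-0.001,  0.001,  0.001,  0.002, -0.   ,  0.   , -0.   ]), 'joint_torque': array([-1.0000e-03, -5.9645e+01,  1.6080e+00, -2.8120e+01,  1.3000e-02,
        9.0000e-03, -0.0000e+00]), 'eef_pos': array([0.152, 0.657, 0.196]), 'tool_rot': array([ 0.553, -0.44 ,  0.554,  0.439]), 'contact_force': array([-0.011, -0.246, -0.455]), 'torque': array([0.007, 0.008, 0.022]), 'gripper_width': np.float64(1.0)}
scene {'fx': 385.4987084256094, 'fy': 385.4987084256094, 'cx': 318.50436848845413, 'cy': 198.30069266789988, 'T': array([[ 0.74742642, -0.34861651,  0.56552655,  1.11892091],
       [ 0.66412743,  0.4138502 , -0.62262571, -0.73277034],
       [-0.01698567,  0.8409486 ,  0.54084835,  0.65205939],
       [ 0.        ,  0.        ,  0.        ,  1.        ]])}
side {'fx': 398.2156184090459, 'fy': 398.2156184090459, 'cx': 318.0735639141466, 'cy': 201.70317399220363, 'T': array([[ 0.76512537,  0.39698884, -0.50693494,  0.08873687],
       [-0.64387448,  0.47536973, -0.59954088, -0.65780661],
       [ 0.00297049,  0.78512641,  0.61932843,  0.646717  ],
       [ 0.        ,  0.        ,  0.        ,  1.        ]])}
wrist {'fx': 315.26554769161635, 'fy': 315.26554769161635, 'cx': 312.53219662616925, 'cy': 201.55873491958397, 'T': array([[ 0.22577855, -0.93326603, -0.27935383,  0.08203613],
       [ 0.97417814,  0.21600122,  0.06573   ,  0.67377627],
       [-0.00100281, -0.28698082,  0.9579358 ,  0.37280307],
       [ 0.        ,  0.        ,  0.        ,  1.        ]])}
```

View pics/scene0.png

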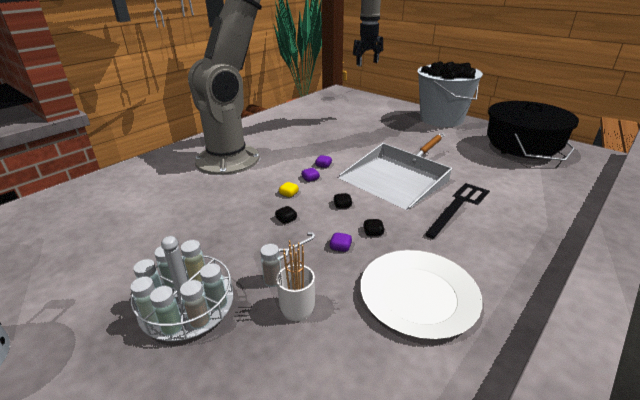

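View pics/side0.png

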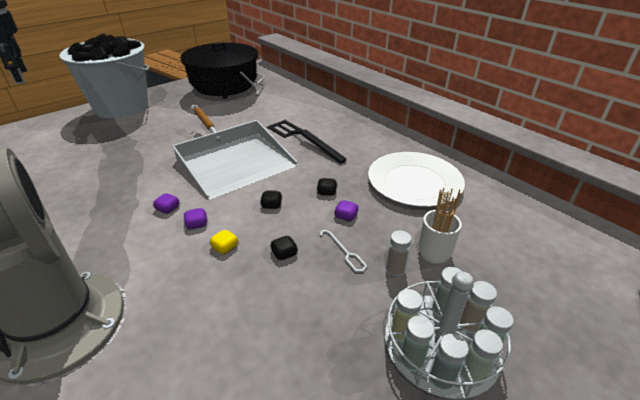

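View pics/wrist0.png

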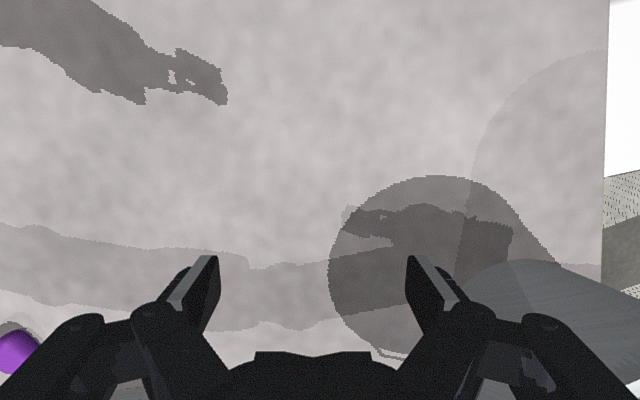

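The scene view shows black briquettes at about (286,214), (343,200) and (373,228). The side view has them at (284,247), (271,199) and (327,186). The pan is at the upper centre with its mouth toward the briquettes. Next I'll measure positions.

```bash
cat > h.py <<'E'
import numpy as np,cv2
def ray(c,u,v,z):
    T=c["T"]; d=T[:3,:3]@np.array([(u-c["cx"])/c["fx"],-(v-c["cy"])/c["fy"],-1.]); o=T[:3,3]
    return o+d*(z-o[2])/d[2]
def cloud(c,d):
    v,u=np.mgrid[:d.shape[0],:d.shape[1]]
    P=np.stack([(u-c["cx"])/c["fx"]*d,-(v-c["cy"])/c["fy"]*d,-d],-1)
    return P@np.array(c["T"])[:3,:3].T+np.array(c["T"])[:3,3]
def blobs(p,d,c,cond):
    W=cloud(c,d); ok=cond(p.astype(int))&(d>0)&(W[...,2]>.006)&(W[...,2]<.045)&(W[...,0]>.2)&(W[...,0]<1.05)&(abs(W[...,1])<.65)
    n,l,s,ce=cv2.connectedComponentsWithStats(ok.astype(np.uint8),connectivity=8)
    out=[]
    for i in range(1,n):
        if s[i,4]<60: continue
        m=l==i; Q=W[m]; zt=np.percentile(Q[:,2],95)
        top=Q[Q[:,2]>zt-.006]
        out.append((s[i,4],np.round(ce[i]),np.round(top.mean(0),3),np.round(Q.min(0),3),np.round(Q.max(0),3)))
    return out
black=lambda p:(p.max(-1)<60)
yel=lambda p:(p[...,0]>120)&(p[...,2]<70)&(p[...,1]>90)
pur=lambda p:(p[...,2]-p[...,1]>50)&(p[...,0]-p[...,1]>25)
E
python3 - <<'E'
from h import *
for n in("scene","side"):
    z=np.load(f"pics/{n}0.npz"); c={k:z[k] for k in("fx","fy","cx","cy","T")}
    for nm,f in(("black",black),("yel",yel),("pur",pur)):
        for b in blobs(z["p"],z["d"],c,f): print(n,nm,*b)
    W=cloud(c,z["d"]); # top-down height/colour map, 1mm.. 2mm/pix
    img=np.zeros((500,600,3),np.uint8); w=W.reshape(-1,3); col=z["p"].reshape(-1,3)[:,::-1]
    r=np.round((1.1-w[:,0])/.002).astype(int); q=np.round((.6-w[:,1])/.002).astype(int)
    k=(r>=0)&(r<500)&(q>=0)&(q<600)&(z["d"].ravel()>0)
    o=np.argsort(w[k][:,2]); img[r[k][o],q[k][o]]=col[k][o]
    img=cv2.dilate(img,np.ones((3,3)))
    for i in range(0,500,50): cv2.putText(img,f"{1.1-i*.002:.1f}",(0,i+4),0,.35,(0,0,255))
    for i in range(0,600,50): cv2.putText(img,f"{.6-i*.002:.1f}",(i-8,495),0,.35,(0,0,255)); 
    cv2.imwrite(f"pics/top_{n}.png",img)
E
```

```text
scene black 225 [342. 201.] [0.52  0.032 0.029] [0.492 0.004 0.007] [0.55  0.061 0.033]
scene black 472 [445. 217.] [0.791 0.216 0.032] [0.778 0.057 0.006] [0.807 0.31  0.037]
scene black 269 [286. 215.] [ 0.443 -0.129  0.03 ] [ 0.415 -0.154  0.006] [ 0.468 -0.105  0.034]
scene black 295 [373. 227.] [ 0.667 -0.016  0.029] [ 0.638 -0.044  0.006] [0.697 0.011 0.033]
scene yel 179 [289. 188.] [ 0.35  -0.026  0.03 ] [ 0.327 -0.053  0.011] [0.375 0.002 0.034]
scene pur 135 [324. 160.] [0.307 0.191 0.029] [0.282 0.165 0.012] [0.335 0.22  0.033]
scene pur 154 [310. 173.] [0.336 0.088 0.029] [0.309 0.059 0.011] [0.364 0.117 0.034]
scene pur 292 [341. 241.] [ 0.638 -0.123  0.029] [ 0.612 -0.151  0.014] [ 0.667 -0.09   0.034]
side black 369 [321. 145.] [0.788 0.215 0.033] [0.778 0.058 0.006] [0.809 0.313 0.039]
side black 281 [327. 186.] [ 0.663 -0.016  0.03 ] [ 0.633 -0.044  0.007] [0.689 0.015 0.034]
side black 311 [271. 199.] [0.516 0.034 0.03 ] [0.488 0.005 0.007] [0.543 0.062 0.034]
side black 428 [283. 248.] [ 0.437 -0.127  0.03 ] [ 0.412 -0.153  0.006] [ 0.461 -0.099  0.034]
side yel 370 [223. 240.] [ 0.346 -0.025  0.03 ] [ 0.321 -0.05   0.016] [ 0.372 -0.     0.033]
side pur 314 [166. 202.] [0.304 0.192 0.03 ] [0.277 0.165 0.013] [0.331 0.219 0.033]
side pur 323 [346. 209.] [ 0.634 -0.121  0.03 ] [ 0.607 -0.149  0.009] [ 0.662 -0.089  0.033]
side pur 347 [195. 217.] [0.334 0.091 0.03 ] [0.306 0.063 0.011] [0.361 0.12  0.034]
```

```bash
python3 -c "
import cv2
a=cv2.imread('pics/scene0.png');cv2.imwrite('pics/sc_crop.png',cv2.resize(a[120:260,220:480],None,fx=3,fy=3,interpolation=cv2.INTER_CUBIC))
a=cv2.imread('pics/side0.png');cv2.imwrite('pics/si_crop.png',cv2.resize(a[95:285,140:400],None,fx=3,fy=3,interpolation=cv2.INTER_CUBIC))"
```

```text
(no output)
```

View pics/sc_crop.png

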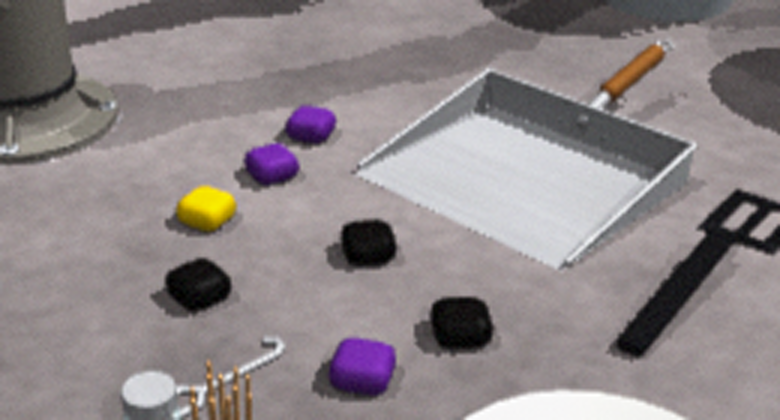

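View pics/si_crop.png

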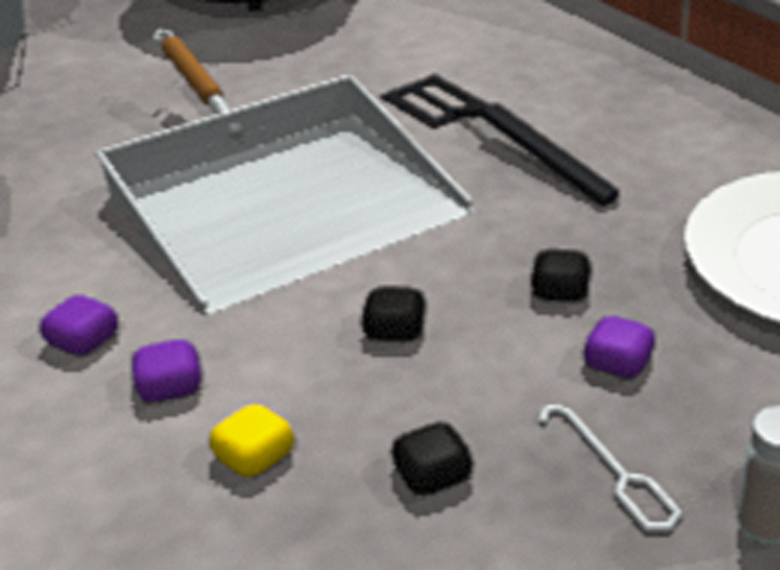

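View pics/top_side.png

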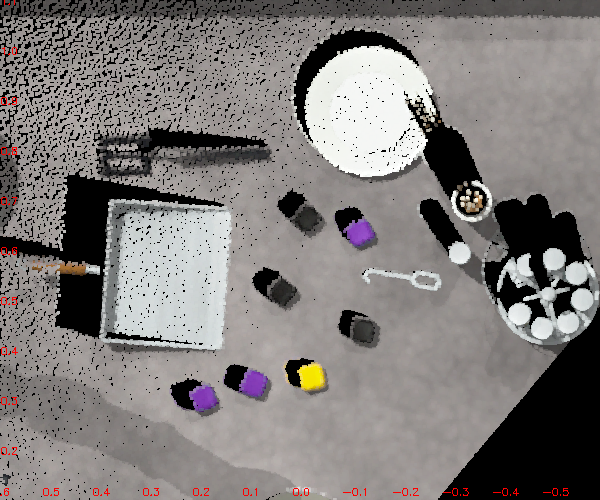

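Run:
```python
from h import *
from station import bot
from scipy.spatial.transform import Rotation as R
q=bot.get_obs()["tool_rot"]; print(R.from_quat(q[[1,2,3,0]]).as_matrix().round(3))
C={}
for n in("scene","side"):
    z=np.load(f"pics/{n}0.npz"); C[n]=c={k:z[k] for k in("fx","fy","cx","cy","T")}
    W=cloud(c,z["d"])
    for x,y in((.518,.033),(.665,-.016),(.44,-.128)):
        m=(np.hypot(W[...,0]-x,W[...,1]-y)<.045)&black(z["p"].astype(int))&(W[...,2]>.012)
        print(n,cv2.minAreaRect((W[m][:,:2]*1000).astype(np.float32)))
    m=(W[...,2]>.006)&(abs(W[...,0]-.55)<.08)&(W[...,1]<-.09)&(W[...,1]>-.29)&(W[...,2]<.02)
    print("lifter",W[m].min(0).round(3),W[m].max(0).round(3))
s=C["side"];print("lip side",ray(s,140+468/3,95+209/3,0),ray(s,140+206/3,95+311/3,0))
s=C["scene"];print("lip scene",ray(s,220+358/3,120+170/3,0),ray(s,220+562/3,120+266/3,0))
```

```text
[[-0.    -0.974  0.226]
 [-0.001  0.226  0.974]
 [-1.    -0.    -0.001]]
scene ((519.6195678710938, 31.84284210205078), (50.32088088989258, 48.826263427734375), 49.81148910522461)
scene ((666.0757446289062, -16.19873046875), (49.814048767089844, 48.13095474243164), 43.19501876831055)
scene ((442.33416748046875, -129.55123901367188), (48.61860656738281, 47.9748649597168), 79.15843963623047)
lifter [ 0.528 -0.255  0.006] [ 0.63  -0.131  0.019]
side ((516.7207641601562, 34.09518051147461), (46.5018310546875, 49.307247161865234), 43.52351379394531)
side ((661.2340087890625, -15.35776138305664), (45.589881896972656, 50.427555084228516), 47.96022033691406)
side ((437.30657958984375, -126.19072723388672), (48.37353515625, 47.037071228027344), 80.6452407836914)
lifter [ 0.52  -0.281  0.006] [ 0.629 -0.106  0.02 ]
lip side [0.6821683  0.14627548 0.        ] [0.40437729 0.16361381 0.        ]
lip scene [0.40076335 0.16604914 0.        ] [0.67769189 0.14586999 0.        ]
```

The top view gives these positions:

| Item | x (m) | y (m) |
|---|---|---|
| Briquette A | 0.518 | 0.033 |
| Briquette B | 0.664 | -0.016 |
| Briquette C | 0.440 | -0.128 |
| Lip, left end | 0.403 | 0.165 |
| Lip, right end | 0.680 | 0.146 |

The lip measures 278 mm, which agrees with the given width. The briquette tops are at about 30 mm, also as given. I'll square the tool to the world axes, shut the fingers and travel across.

```bash
python3 -m jog '0 0 0 -1.09 0 0 0; 0 0 0 -1.09 0 0 0; 0 -18 -34 0 0 0 0; 0 -18 -34 0 0 0 0; 0 -18 -34 0 0 0 0' 20
python3 -m jog '0 -18 -34 0 0 0 0; 0 -18 -34 0 0 0 0; 0 -18 -34 0 0 0 0; 0 -18 -34 0 0 0 0; 0 -18 -34 0 0 0 0'
python3 -m jog '0 -18 -34 0 0 0 0; 0 -18 -34 0 0 0 0; 0 -18 -34 0 0 0 0; 0 -18 -34 0 0 0 0; 0 -18 -34 0 0 0 0'
python3 -m jog '0 -18 -34 0 0 0 0; 0 -18 -34 0 0 0 0; 0 -18 -34 0 0 0 0; 0 0 0 0 0 0 0'
```

```text
t: 0.65
eef_pos: [0.2069, 0.5541, 0.1962]
tool_rot: [-0.5, 0.5, -0.5, -0.5]
contact_force: [0.0, 1.0, -0.1]
gripper_width: 0.144
t: 1.15
eef_pos: [0.297, 0.384, 0.1966]
tool_rot: [0.5, -0.5, 0.5, 0.5]
contact_force: [0.3, -0.1, 0.1]
gripper_width: 0.004
t: 1.65
eef_pos: [0.387, 0.2141, 0.1967]
tool_rot: [0.5, -0.5, 0.5, 0.5]
contact_force: [0.6, 0.2, -0.1]
gripper_width: 0.003
t: 2.05
eef_pos: [0.4425, 0.1087, 0.1968]
tool_rot: [0.502, -0.499, 0.502, 0.497]
contact_force: [-0.1, -0.0, -0.3]
gripper_width: -0.002
```

```bash
python3 -m jog '0 -18.5 -37 0 0 0 0; 0 -18.5 -37 0 0 0 0; 0 -18.5 -37 0 0 0 0; 0 -18.5 -38 0 0 0 0; 0 0 0 0 0 0 0'
python3 -m jog '45 0 0 0 0 0 0; 45 0 0 0 0 0 0; 45 0 0 0 0 0 0; 30 0 0 0 0 0 0; 0 0 0 0 0 0 0'
python3 - <<'E'
from station import bot
import cv2
for n in("side","wrist"):
    p,d=bot.read_camera(n); cv2.imwrite(f"pics/{n}1.png",p[:,:,::-1])
print(bot.get_obs()["eef_pos"])
E
```

```text
t: 2.55
eef_pos: [0.5162, -0.0407, 0.1969]
tool_rot: [0.501, -0.499, 0.502, 0.497]
contact_force: [-0.7, 0.9, -1.1]
gripper_width: 0.001
t: 3.05
eef_pos: [0.5109, -0.0341, 0.0281]
tool_rot: [0.497, -0.498, 0.502, 0.502]
contact_force: [0.3, 0.2, -0.5]
gripper_width: 0.002
[ 0.51465875 -0.03468416  0.03199952]
```

View pics/side1.png

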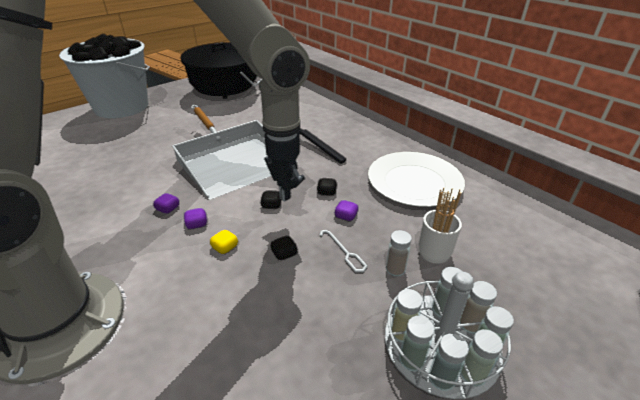

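View pics/wrist1.png

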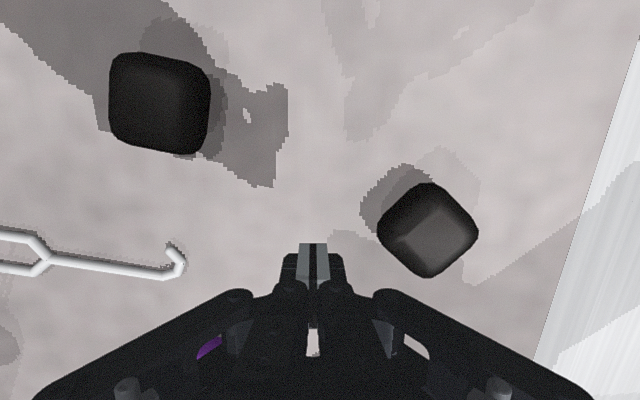

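In the wrist view briquette A (428,230) is turned about 45° and C (160,103) is nearly square. I'll nudge A off-centre first so that a side turns flush to the fingers.

```bash
python3 -m jog '12 -12 0 0 0 0 0; 11 0 0 0 0 0 0; 0 0 0 0 0 0 0; 0 0 12 0 0 0 0; 0 0 12 0 0 0 0'
python3 -m jog '0 0 12 0 0 0 0; 0 0 12 0 0 0 0; 0 0 12 0 0 0 0; 0 0 0 0 0 0 0'
cat > look.py <<'E'
import sys
from h import *
from station import bot
n=sys.argv[1]; c=bot.calibration(n); p,d=bot.read_camera(n); o=bot.get_obs()
print("t",o["t"],"tcp",o["eef_pos"].round(4),"F",o["contact_force"].round(1))
cv2.imwrite(f"pics/{sys.argv[2]}.png",p[:,:,::-1])
W=cloud(c,d)
m=black(p.astype(int))&(d>0)&(W[...,2]>.012)&(W[...,2]<.042)&(W[...,0]>.38)&(W[...,0]<.76)&(W[...,1]<.42)&(W[...,1]>-.2)
# drop the fingers: anything near the tool axis
m&=~((abs(W[...,0]-o["eef_pos"][0])<.02)&(abs(W[...,1]-o["eef_pos"][1])<.014))
k,l,s,ce=cv2.connectedComponentsWithStats(m.astype(np.uint8))
for i in range(1,k):
    if s[i,4]<90: continue
    Q=W[l==i]; r=cv2.minAreaRect((Q[:,:2]*1000).astype(np.float32))
    print(s[i,4],ce[i].round(),"ctr",np.round(r[0],0),"size",np.round(r[1],0),"ang",round(r[2]),"ztop",np.percentile(Q[:,2],95).round(3))
E
python3 look.py wrist w2
```

```text
t: 3.65
eef_pos: [0.5268, -0.0103, 0.0094]
tool_rot: [0.5, -0.5, 0.5, 0.5]
contact_force: [0.4, 0.9, -0.2]
gripper_width: 0.001
t: 4.05
eef_pos: [0.5268, 0.0276, 0.0087]
tool_rot: [0.499, -0.501, 0.499, 0.501]
contact_force: [-0.9, 0.3, -0.4]
gripper_width: 0.001
t 4.1 tcp [0.5267 0.0261 0.0087] F [-0.1  0.2 -0.8]
7465 [34. 77.] ctr [ 441. -110.] size [31. 54.] ang 85 ztop 0.03
3901 [343. 207.] ctr [512.  45.] size [53. 39.] ang 41 ztop 0.03
137 [282. 223.] ctr [516.  10.] size [16.  4.] ang 0 ztop 0.026
```

View pics/w2.png

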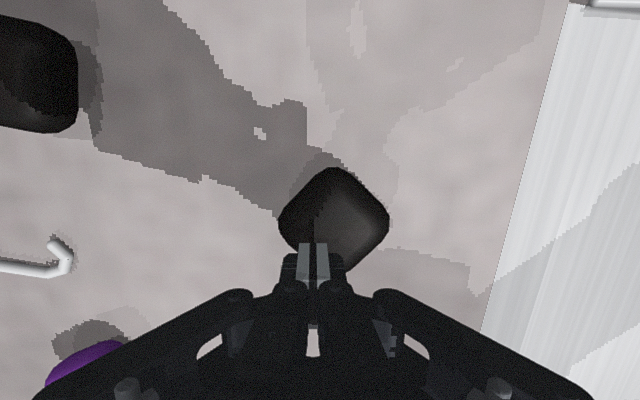

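```bash
python3 - <<'E'
from h import *
from station import bot
c=bot.calibration("wrist")
for u,v in((278,222),(335,167),(388,220),(333,222)): print(ray(c,u,v,.018).round(3))
E
python3 -m jog '0 0 -15 0 0 0 0; 0 0 -20 0 0 0 0; 0 -11 -20 0 0 0 0; 0 0 0 0 0 0 0'; python3 look.py wrist w3
```

```text
[0.517 0.007 0.018]
[0.485 0.038 0.018]
[0.515 0.069 0.018]
[0.517 0.038 0.018]
t: 4.5
eef_pos: [0.5387, -0.0361, 0.0092]
tool_rot: [0.501, -0.5, 0.502, 0.497]
contact_force: [0.2, 0.1, -0.7]
gripper_width: 0.002
t 4.55 tcp [ 0.538  -0.0341  0.0089] F [-1.  -0.3 -0.2]
12005 [133.  52.] ctr [ 440. -122.] size [52. 53.] ang 78 ztop 0.03
4739 [440. 192.] ctr [517.  38.] size [51. 51.] ang 47 ztop 0.03
```

View pics/w3.png

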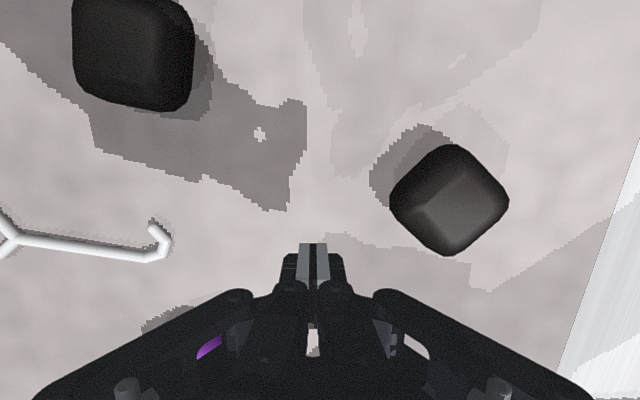

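```bash
python3 look.py side s3;python3 look.py scene c3; python3 -c "
import cv2
a=cv2.imread('pics/s3.png');cv2.imwrite('pics/s3c.png',cv2.resize(a[130:270,200:400],None,fx=4,fy=4,interpolation=cv2.INTER_CUBIC))"
```

```text
t 4.6 tcp [ 0.5375 -0.0324  0.0087] F [ 0.1  0.5 -0.9]
254 [327. 186.] ctr [661. -15.] size [42. 51.] ang 48 ztop 0.032
292 [271. 199.] ctr [515.  34.] size [43. 49.] ang 50 ztop 0.032
437 [284. 247.] ctr [ 438. -127.] size [48. 49.] ang 79 ztop 0.032
t 4.65 tcp [ 0.5373 -0.0312  0.0086] F [-0.4  0.1  0.8]
167 [344. 200.] ctr [525.  34.] size [42. 44.] ang 40 ztop 0.032
247 [286. 214.] ctr [ 443. -129.] size [50. 48.] ang 80 ztop 0.031
278 [373. 227.] ctr [667. -17.] size [50. 49.] ang 42 ztop 0.031
```

View pics/s3c.png

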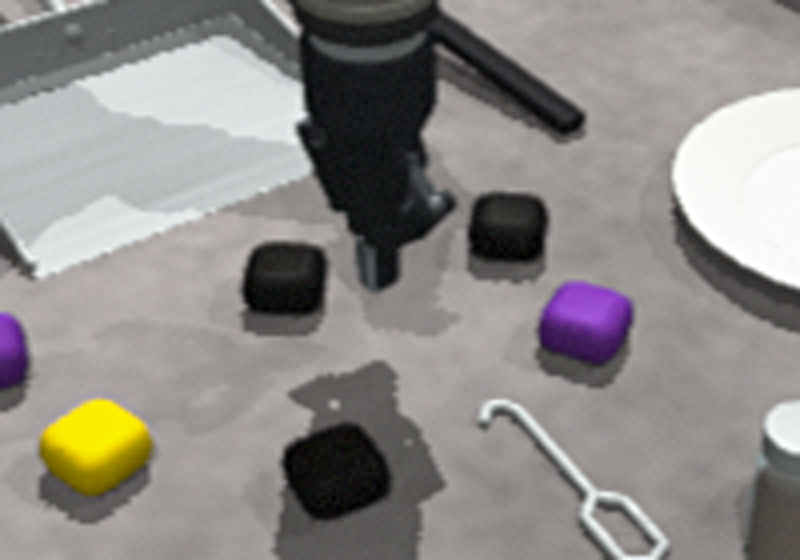

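```bash
python3 - <<'E'
from h import *
from station import bot
c=bot.calibration("side"); print(ray(c,294.5,202.5,.009),ray(c,294.5,202.5,.03), ray(c,271,199,.02))
c=bot.calibration("wrist")
for v in (243,262,285): print(v,ray(c,313,v,.009))
print(bot.get_obs())
E
python3 -c "
import cv2
a=cv2.imread('pics/c3.png');cv2.imwrite('pics/c3c.png',cv2.resize(a[120:260,260:460],None,fx=4,fy=4,interpolation=cv2.INTER_CUBIC))"
```

```text
[ 0.56193193 -0.00404035  0.009     ] [ 0.54634963 -0.02556885  0.03      ] [0.51635851 0.03474045 0.02      ]
243 [ 0.54421462 -0.03093555  0.009     ]
262 [ 0.55700752 -0.03094487  0.009     ]
285 [ 0.5731634  -0.03095663  0.009     ]
{'t': 4.65, 'q': array([-0.32620004,  0.53838651,  0.34252661,  2.04173244, -0.30522643,
        0.61004081,  1.79326281]), 'joint_vel': array([-0.01996663, -0.00171227, -0.01544508,  0.00483776, -0.00122367,
        0.00120444, -0.0019621 ]), 'joint_torque': array([ 9.32836253e-01, -4.98117399e+01,  6.73848063e+00, -1.73432207e+01,
        5.26761997e-02, -3.86929326e-02,  1.95915252e-02]), 'eef_pos': array([ 0.53728621, -0.03124425,  0.00858748]), 'tool_rot': array([ 0.50014972, -0.49957062,  0.50046529,  0.49981391]), 'contact_force': array([-0.41090288,  0.08006549,  0.75650619]), 'torque': array([-0.04881675,  0.0173301 , -0.00280352]), 'gripper_width': 0.0006508080636619856}
```

View pics/c3c.png

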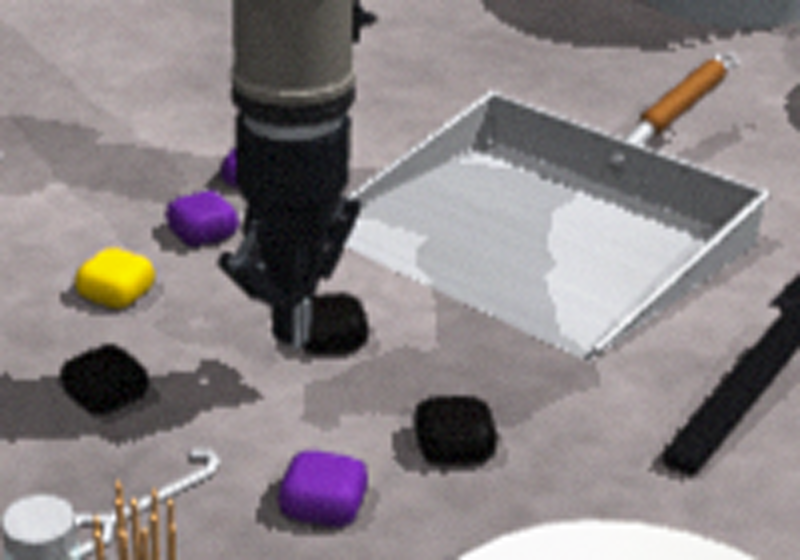

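Run:
```python
from h import *
from station import bot
for n,u,v in (("side",294.5,202.5),("scene",332.5,206.2)):
    c=bot.calibration(n)
    for z in(.005,.01,.02,.03,.04): print(n,z,ray(c,u,v,z).round(3))
    p,d=bot.read_camera(n); W=cloud(c,d)
    m=(abs(W[...,0]-.537)<.04)&(abs(W[...,1]+.031)<.03)&(W[...,2]>.01)&(W[...,2]<.15)
    Q=W[m]; o=np.argsort(Q[:,2]); print(len(Q),Q[o[:12]].round(3))
print(bot.get_obs()["eef_pos"])
```

```text
side 0.005 [0.565 0.    0.005]
side 0.01 [ 0.561 -0.005  0.01 ]
side 0.02 [ 0.554 -0.015  0.02 ]
side 0.03 [ 0.546 -0.026  0.03 ]
side 0.04 [ 0.539 -0.036  0.04 ]
453 [[ 0.542 -0.037  0.044]
 [ 0.535 -0.039  0.045]
 [ 0.533 -0.037  0.045]
 [ 0.53  -0.025  0.046]
 [ 0.53  -0.033  0.048]
 [ 0.533 -0.038  0.049]
 [ 0.531 -0.036  0.049]
 [ 0.53  -0.025  0.049]
 [ 0.529 -0.04   0.049]
 [ 0.536 -0.043  0.05 ]
 [ 0.531 -0.033  0.051]
 [ 0.541 -0.043  0.051]]
scene 0.005 [0.504 0.006 0.005]
scene 0.01 [0.508 0.001 0.01 ]
scene 0.02 [ 0.518 -0.011  0.02 ]
scene 0.03 [ 0.527 -0.022  0.03 ]
scene 0.04 [ 0.537 -0.034  0.04 ]
379 [[ 0.531 -0.038  0.044]
 [ 0.541 -0.041  0.046]
 [ 0.547 -0.03   0.046]
 [ 0.544 -0.039  0.047]
 [ 0.546 -0.025  0.047]
 [ 0.547 -0.039  0.048]
 [ 0.547 -0.035  0.049]
 [ 0.539 -0.043  0.05 ]
 [ 0.542 -0.041  0.05 ]
 [ 0.547 -0.039  0.051]
 [ 0.547 -0.025  0.051]
 [ 0.545 -0.041  0.051]]
[ 0.5372617  -0.0300358   0.00854838]
```

Cameras put the visible fingertip near z ≈ 0.04 while the state says 0.009, and A has not moved, so the fingers passed over it. I'll lower in small steps, checking force and cameras.

```bash
cat > tip.py <<'E'
from h import *
from station import bot
e=bot.get_obs()["eef_pos"]
for n in("side","scene"):
    c=bot.calibration(n); p,d=bot.read_camera(n); W=cloud(c,d)
    m=(np.hypot(W[...,0]-e[0],W[...,1]-e[1])<.035)&(W[...,2]>.008)&(W[...,2]<.15)&(d>0)&(p.max(-1)<150)
    Q=W[m]; Q=Q[np.argsort(Q[:,2])]; print(n,Q[:200:20].round(3).tolist())
    cv2.imwrite(f"pics/tip_{n}.png",p[:,:,::-1])
o=bot.get_obs();print(o["t"],o["eef_pos"].round(4),o["contact_force"].round(1))
E
python3 -m jog '5 0 -5 0 0 0 0; 5 0 0 0 0 0 0; 0 0 0 0 0 0 0; 0 0 0 0 0 0 0' ; python3 tip.py
python3 -m jog '5 0 0 0 0 0 0; 5 0 0 0 0 0 0; 0 0 0 0 0 0 0; 0 0 0 0 0 0 0' ; python3 tip.py;  python3 -c "
import cv2
a=cv2.imread('pics/tip_side.png');cv2.imwrite('pics/t1.png',cv2.resize(a[130:270,200:400],None,fx=4,fy=4,interpolation=cv2.INTER_CUBIC))"
```

```text
t: 5.15
eef_pos: [0.5374, -0.0351, -0.0017]
tool_rot: [0.5, -0.5, 0.5, 0.5]
contact_force: [-0.8, 0.1, 0.5]
gripper_width: 0.002
side [[0.537, -0.04, 0.033], [0.53, -0.038, 0.044], [0.529, -0.035, 0.05], [0.532, -0.044, 0.056], [0.534, -0.042, 0.06], [0.529, -0.033, 0.066], [0.528, -0.03, 0.077], [0.529, -0.049, 0.082], [0.529, -0.049, 0.085], [0.546, -0.047, 0.087]]
scene [[0.533, -0.04, 0.032], [0.544, -0.049, 0.045], [0.535, -0.051, 0.052], [0.548, -0.031, 0.058], [0.549, -0.033, 0.065], [0.55, -0.025, 0.075], [0.53, -0.066, 0.081], [0.551, -0.009, 0.085], [0.547, -0.039, 0.087], [0.549, -0.046, 0.092]]
5.25 [ 0.5378 -0.0351 -0.0013] [-0.7  0.4  0.2]
t: 5.65
eef_pos: [0.5375, -0.0353, -0.0116]
tool_rot: [0.5, -0.5, 0.5, 0.5]
contact_force: [0.5, 0.2, -0.0]
gripper_width: 0.002
side [[0.534, -0.039, 0.024], [0.53, -0.034, 0.035], [0.544, -0.048, 0.04], [0.539, -0.05, 0.047], [0.54, -0.05, 0.053], [0.533, -0.05, 0.059], [0.529, -0.033, 0.069], [0.527, -0.011, 0.073], [0.527, -0.031, 0.075], [0.54, -0.051, 0.077]]
scene [[0.527, -0.042, 0.023], [0.538, -0.05, 0.036], [0.538, -0.05, 0.043], [0.542, -0.051, 0.048], [0.549, -0.033, 0.056], [0.55, -0.034, 0.066], [0.547, -0.065, 0.071], [0.548, -0.066, 0.075], [0.547, -0.013, 0.079], [0.547, -0.053, 0.085]]
5.75 [ 0.5378 -0.0352 -0.0113] [-0.9  0.8 -0. ]
```

View pics/t1.png

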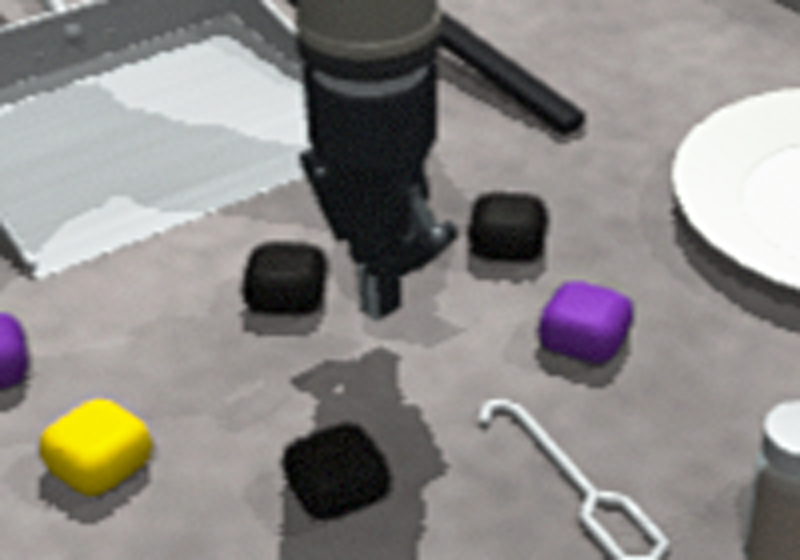

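Confirmed: both cameras put the tip about 31 mm above the reported z and about 5 mm lower in y. I'll work from the cameras. I'll go down to a true tip height of about 10 mm and turn A square by pushing on its right-hand corner.

```bash
python3 -m jog '5 -7 0 0 0 0 0; 5 0 0 0 0 0 0; 0 0 12 0 0 0 0; 0 0 12 0 0 0 0; 0 0 12 0 0 0 0' 
python3 -m jog '0 0 12 0 0 0 0; 0 0 11 0 0 0 0; 0 0 10 0 0 0 0; 0 0 0 0 0 0 0;0 0 0 0 0 0 0'; python3 look.py wrist w4;python3 look.py side s4
```

```text
t: 6.25
eef_pos: [0.5446, 0.0025, -0.0214]
tool_rot: [0.5, -0.5, 0.5, 0.501]
contact_force: [-0.7, 0.0, 0.6]
gripper_width: 0.001
t: 6.75
eef_pos: [0.5447, 0.0338, -0.0213]
tool_rot: [-0.5, 0.5, -0.5, -0.5]
contact_force: [0.4, -0.3, -0.9]
gripper_width: 0.005
t 6.8 tcp [ 0.5446  0.0333 -0.0213] F [-0.1 -0.4 -0.8]
10736 [357. 186.] ctr [509.  55.] size [52. 52.] ang 74 ztop 0.03
t 6.85 tcp [ 0.5446  0.033  -0.0213] F [ 0.6 -0.1  0. ]
256 [327. 186.] ctr [661. -15.] size [43. 50.] ang 47 ztop 0.032
278 [264. 197.] ctr [507.  50.] size [46. 46.] ang 74 ztop 0.032
415 [283. 247.] ctr [ 438. -127.] size [50. 48.] ang 77 ztop 0.032
```

View pics/w4.png

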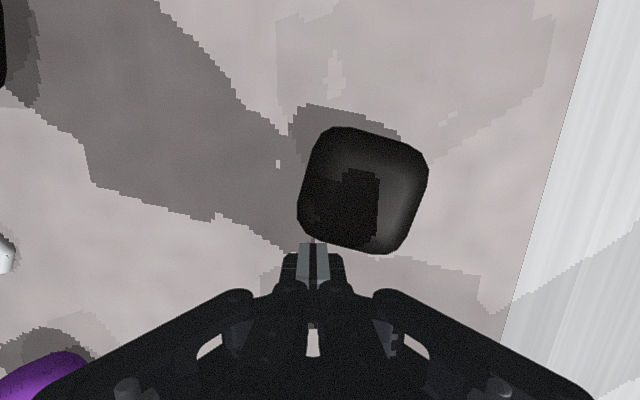

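A has turned to about 75° with its centre near (0.508, 0.050). I'll push a little further, then back off and centre behind it.

```bash
python3 -m jog '0 0 8 0 0 0 0; 0 0 0 0 0 0 0; 0 0 -30 0 0 0 0; 0 18 -30 0 0 0 0; 0 18 -15 0 0 0 0'; python3 -m jog '0 0 0 0 0 0 0; 0 0 0 0 0 0 0'; python3 look.py wrist w5;python3 look.py side s5
```

```text
t: 7.35
eef_pos: [0.5086, -0.0362, -0.0212]
tool_rot: [0.5, -0.5, 0.501, 0.499]
contact_force: [1.0, -1.3, 0.8]
gripper_width: -0.004
t: 7.55
eef_pos: [0.5088, -0.0334, -0.0212]
tool_rot: [0.5, -0.5, 0.5, 0.5]
contact_force: [0.4, -0.1, -1.0]
gripper_width: 0.0
t 7.6 tcp [ 0.5095 -0.0326 -0.0212] F [0.3 0.5 0. ]
16945 [ 97. 110.] ctr [ 439. -122.] size [52. 52.] ang 78 ztop 0.03
6289 [489. 251.] ctr [507.  55.] size [50. 51.] ang 80 ztop 0.029
t 7.65 tcp [ 0.5098 -0.0323 -0.0212] F [ 0.1 -0.2 -0.2]
255 [327. 186.] ctr [662. -16.] size [43. 50.] ang 42 ztop 0.032
281 [264. 197.] ctr [508.  51.] size [46. 52.] ang 82 ztop 0.032
447 [284. 247.] ctr [ 438. -127.] size [48. 50.] ang 75 ztop 0.032
```

View pics/w5.png

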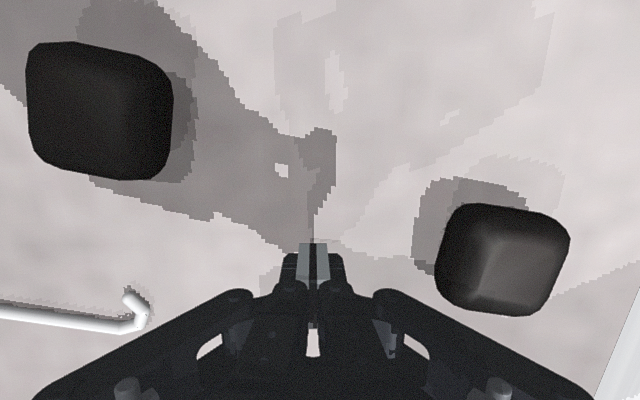

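```bash
python3 -m jog '0 0 25 0 0 0 0; 0 0 15 0 0 0 0; 0 0 12 0 0 0 0; 0 0 12 0 0 0 0; 0 0 12 0 0 0 0'; python3 -m jog '0 0 12 0 0 0 0; 0 0 12 0 0 0 0; 0 0 12 0 0 0 0;0 0 0 0 0 0 0'; python3 look.py wrist w6
```

```text
t: 8.15
eef_pos: [0.5093, 0.0432, -0.0211]
tool_rot: [-0.5, 0.5, -0.5, -0.5]
contact_force: [0.6, -1.8, 1.9]
gripper_width: -0.003
t: 8.55
eef_pos: [0.5087, 0.0811, -0.0213]
tool_rot: [0.499, -0.501, 0.499, 0.501]
contact_force: [-0.1, -0.1, -0.4]
gripper_width: -0.001
t 8.6 tcp [ 0.5085  0.0803 -0.0215] F [-0.4 -0.1  0.7]
6777 [389. 242.] ctr [502. 118.] size [50. 48.] ang 88 ztop 0.03
```

View pics/w6.png

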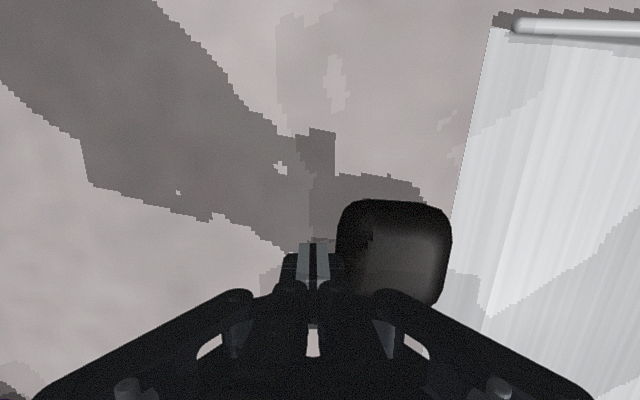

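```bash
python3 -m jog '0 3 0 0 0 0 0; 0 0 12 0 0 0 0; 0 0 12 0 0 0 0; 0 0 12 0 0 0 0; 0 0 12 0 0 0 0'; python3 -m jog '0 0 12 0 0 0 0; 0 0 12 0 0 0 0; 0 0 12 0 0 0 0;0 0 12 0 0 0 0; 0 0 12 0 0 0 0'; python3 -m jog '0 0 12 0 0 0 0; 0 0 0 0 0 0 0'; python3 look.py wrist w7; python3 look.py side s7
```

```text
t: 9.1
eef_pos: [0.5052, 0.1286, -0.0215]
tool_rot: [0.5, -0.5, 0.5, 0.501]
contact_force: [-0.0, -0.9, 2.1]
gripper_width: -0.001
t: 9.6
eef_pos: [0.5068, 0.1865, -0.0204]
tool_rot: [-0.5, 0.5, -0.5, -0.499]
contact_force: [-0.2, -6.2, 10.0]
gripper_width: 0.0
t: 9.8
eef_pos: [0.5065, 0.2008, -0.0206]
tool_rot: [-0.5, 0.501, -0.499, -0.5]
contact_force: [1.4, -2.6, 4.4]
gripper_width: -0.001
t 9.85 tcp [ 0.5064  0.2004 -0.0208] F [ 0.8 -1.9  2.8]
9867 [397. 248.] ctr [499. 237.] size [48. 49.] ang 1 ztop 0.036
t 9.9 tcp [ 0.5062  0.2001 -0.0209] F [ 0.3 -1.3  2.9]
140 [222. 167.] ctr [492. 231.] size [39. 34.] ang 83 ztop 0.037
255 [327. 186.] ctr [661. -16.] size [42. 50.] ang 42 ztop 0.032
386 [283. 247.] ctr [ 437. -127.] size [46. 48.] ang 77 ztop 0.032
```

View pics/s7.png

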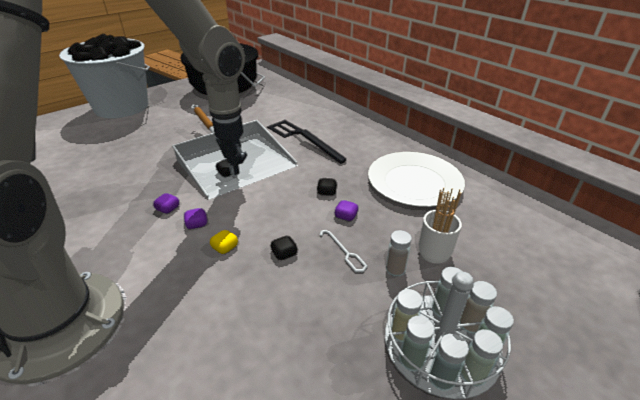

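View pics/w7.png

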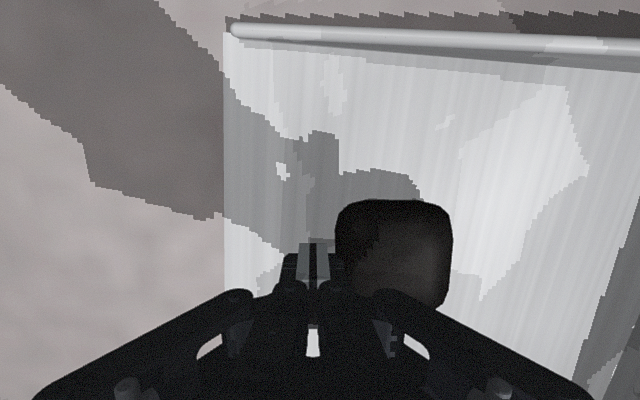

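```bash
python3 -m jog '-4 0 -12 0 0 0 0; -4 0 -12 0 0 0 0; -40 0 0 0 0 0 0; -40 0 0 0 0 0 0; -30 0 0 0 0 0 0'; python3 -m jog '0 -28.5 -33 0 0 0 0; 0 -28.5 -33 0 0 0 0; 0 -28.5 -33 0 0 0 0; 0 -28.5 -33 0 0 0 0; 0 -28.5 -33 0 0 0 0'; python3 -m jog '0 -28.5 -33 0 0 0 0; 0 -28.5 -33 0 0 0 0; 0 0 0 -1.25 0 0 0; 0 0 0 -1.25 0 0 0; 0 0 0 -1.25 0 0 0';  python3 -m jog '0 0 0 -1.25 0 0 0; 0 0 0 -1.25 0 0 0; 0 0 0 -1.25 0 0 0; 0 0 0 0 0 0 0; 0 0 0 0 0 0 0'; python3 look.py scene c8; python3 look.py side s8; python3 -c "
from station import bot
print(bot.get_obs()['q'].round(2))"
```

```text
t: 10.4
eef_pos: [0.5058, 0.1733, 0.0987]
tool_rot: [0.501, -0.5, 0.5, 0.5]
contact_force: [0.4, 0.0, -0.3]
gripper_width: 0.001
t: 10.9
eef_pos: [0.6484, 0.0072, 0.0967]
tool_rot: [0.5, -0.5, 0.5, 0.5]
contact_force: [0.3, 1.1, -0.5]
gripper_width: -0.001
t: 11.4
eef_pos: [0.7043, -0.058, 0.0962]
tool_rot: [0.391, -0.588, 0.392, 0.589]
contact_force: [-0.5, 0.5, 0.0]
gripper_width: 0.001
t: 11.9
eef_pos: [0.7046, -0.0571, 0.0966]
tool_rot: [0.272, -0.652, 0.272, 0.653]
contact_force: [-0.1, 0.8, 0.6]
gripper_width: -0.001
t 11.95 tcp [ 0.7048 -0.0569  0.0966] F [ 0.1 -0.4  0.1]
242 [286. 214.] ctr [ 443. -129.] size [50. 46.] ang 78 ztop 0.032
274 [373. 227.] ctr [666. -17.] size [51. 48.] ang 42 ztop 0.031
t 12.0 tcp [ 0.7049 -0.0566  0.0966] F [0.3 0.7 0.1]
233 [226. 167.] ctr [500. 234.] size [46. 46.] ang 3 ztop 0.034
254 [327. 186.] ctr [661. -16.] size [42. 50.] ang 43 ztop 0.032
378 [283. 247.] ctr [ 438. -127.] size [46. 48.] ang 78 ztop 0.032
[-0.18  0.63  0.25  1.57 -0.18  0.96  2.49]
```

View pics/s8.png

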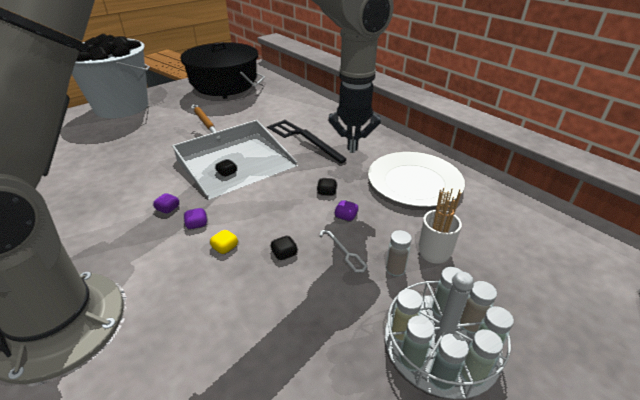

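View pics/c8.png

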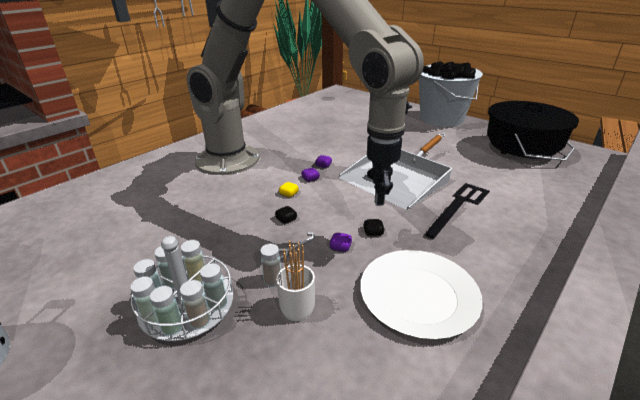

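```bash
python3 -m jog '40 0 0 0 0 0 0; 40 0 0 0 0 0 0; 23 0 0 0 0 0 0; 10 0 0 0 0 0 0; 0 0 0 0 0 0 0'; python3 -m jog '0 0 0 0 0 0 0;0 0 0 0 0 0 0'; python3 tip.py; python3 look.py wrist w9
```

```text
t: 12.5
eef_pos: [0.7042, -0.0561, -0.0177]
tool_rot: [0.27, -0.652, 0.271, 0.654]
contact_force: [-0.6, -0.1, -0.4]
gripper_width: 0.001
t: 12.7
eef_pos: [0.7068, -0.0563, -0.0144]
tool_rot: [-0.271, 0.654, -0.27, -0.652]
contact_force: [0.7, 0.3, -0.2]
gripper_width: 0.001
side [[0.707, -0.066, 0.022], [0.712, -0.067, 0.033], [0.697, -0.055, 0.04], [0.698, -0.061, 0.046], [0.698, -0.053, 0.051], [0.696, -0.063, 0.057], [0.715, -0.073, 0.064], [0.681, -0.044, 0.067], [0.709, -0.074, 0.07], [0.678, -0.04, 0.072]]
scene [[0.676, -0.04, 0.011], [0.703, -0.068, 0.032], [0.7, -0.067, 0.04], [0.712, -0.069, 0.047], [0.704, -0.07, 0.053], [0.731, -0.078, 0.071], [0.712, -0.073, 0.084], [0.687, -0.063, 0.091], [0.728, -0.06, 0.099], [0.722, -0.082, 0.105]]
12.8 [ 0.7064 -0.0562 -0.0146] [-0.2 -0.5  0.5]
t 12.85 tcp [ 0.7062 -0.0562 -0.0149] F [-0.3  0.6 -0.7]
9579 [439. 258.] ctr [665. -12.] size [50. 52.] ang 43 ztop 0.03
```

View pics/w9.png

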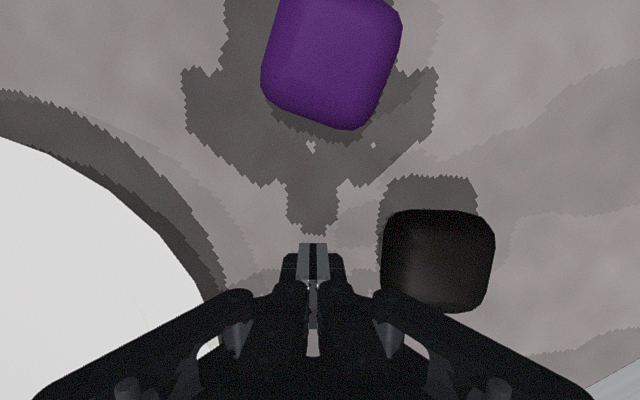

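View pics/tip_side.png

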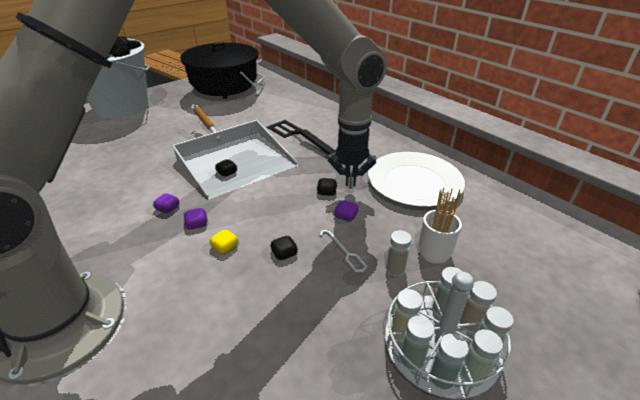

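```bash
python3 -m jog '5 -3 0 0 0 0 0; 0 0 15 0 0 0 0; 0 0 12 0 0 0 0; 0 0 12 0 0 0 0; 0 0 12 0 0 0 0'; python3 -m jog '0 0 12 0 0 0 0; 0 0 12 0 0 0 0; 0 0 0 0 0 0 0'; python3 look.py wrist w10; python3 look.py side s10
```

```text
t: 13.35
eef_pos: [0.6707, -0.0172, -0.0213]
tool_rot: [-0.27, 0.653, -0.27, -0.653]
contact_force: [0.6, -0.2, 0.3]
gripper_width: -0.0
t: 13.65
eef_pos: [0.6529, 0.0013, -0.0214]
tool_rot: [0.27, -0.653, 0.27, 0.654]
contact_force: [0.7, 0.2, 0.1]
gripper_width: -0.002
t 13.7 tcp [ 6.538e-01  1.000e-04 -2.130e-02] F [ 0.2 -0.3  0.1]
6258 [406. 243.] ctr [612.  25.] size [37. 61.] ang 10 ztop 0.03
226 [355. 282.] ctr [643.  17.] size [13.  6.] ang 48 ztop 0.029
t 13.75 tcp [ 0.6544 -0.0008 -0.0211] F [ 1.  -0.4 -0.1]
234 [226. 167.] ctr [499. 233.] size [46. 45.] ang 4 ztop 0.035
246 [306. 185.] ctr [622.  24.] size [43. 51.] ang 42 ztop 0.032
427 [284. 247.] ctr [ 438. -128.] size [47. 49.] ang 82 ztop 0.032
```

View pics/w10.png

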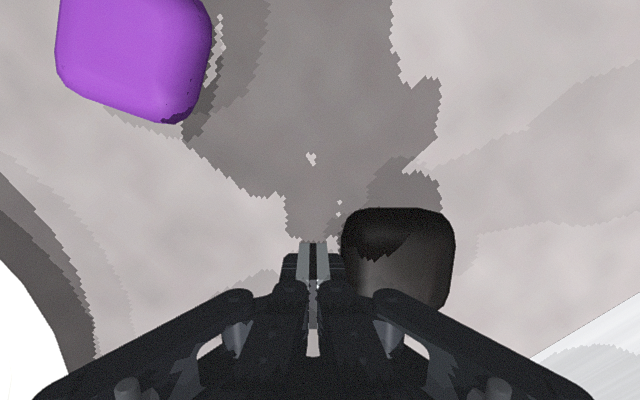

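```bash
python3 -m jog '0 0 -30 0 0 0 0; 0 0 -5 1.25 0 0 0; 0 0 0 1.25 0 0 0; 0 0 0 1.25 0 0 0; 0 0 0 1.25 0 0 0'; python3 -m jog '0 0 0 1.25 0 0 0; 0 0 0 1.25 0 0 0; 0 14 0 0 0 0 0; 0 14 0 0 0 0 0; 0 0 0 0 0 0 0';python3 look.py wrist w11; python3 look.py side s11
```

```text
t: 14.25
eef_pos: [0.6797, -0.0268, -0.0212]
tool_rot: [-0.432, 0.56, -0.432, -0.559]
contact_force: [-0.7, -0.3, -0.4]
gripper_width: 0.0
t: 14.75
eef_pos: [0.6497, -0.0267, -0.0215]
tool_rot: [0.5, -0.5, 0.501, 0.5]
contact_force: [0.2, 0.4, -0.2]
gripper_width: 0.0
t 14.8 tcp [ 0.6511 -0.0264 -0.0212] F [ 1.2  0.2 -0.7]
5969 [428. 199.] ctr [624.  28.] size [51. 51.] ang 45 ztop 0.029
t 14.85 tcp [ 0.6519 -0.0263 -0.0211] F [0.5 0.5 0.5]
237 [226. 167.] ctr [499. 233.] size [45. 45.] ang 8 ztop 0.035
251 [306. 185.] ctr [621.  24.] size [44. 51.] ang 49 ztop 0.032
400 [284. 247.] ctr [ 437. -127.] size [47. 48.] ang 81 ztop 0.032
```

View pics/w11.png

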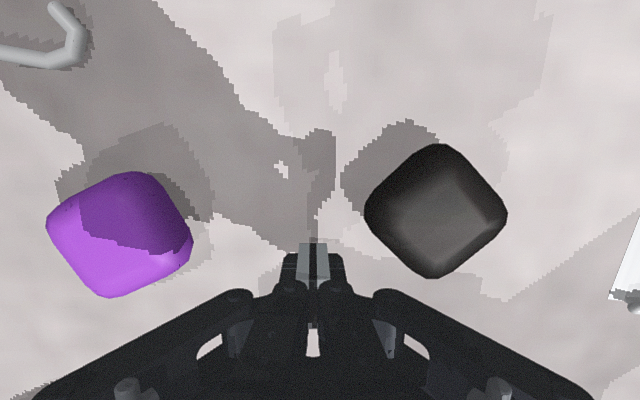

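```bash
python3 -m jog '0 0 12 0 0 0 0; 0 0 12 0 0 0 0; 0 0 12 0 0 0 0; 0 0 12 0 0 0 0; 0 0 12 0 0 0 0'; python3 -m jog '0 0 0 0 0 0 0; 0 0 -30 0 0 0 0; 0 18 -30 0 0 0 0; 0 18 -10 0 0 0 0; 0 0 0 0 0 0 0';python3 look.py wrist w12; python3 look.py side s12
```

```text
t: 15.35
eef_pos: [0.6511, 0.036, -0.0214]
tool_rot: [0.5, -0.5, 0.5, 0.5]
contact_force: [-0.2, 0.1, -0.3]
gripper_width: -0.005
t: 15.85
eef_pos: [0.612, -0.0398, -0.0214]
tool_rot: [0.5, -0.498, 0.502, 0.499]
contact_force: [0.6, 0.4, -0.6]
gripper_width: -0.0
t 15.9 tcp [ 0.6139 -0.0376 -0.0212] F [ 0.5  1.1 -0.3]
6288 [487. 251.] ctr [612.  46.] size [51. 52.] ang 87 ztop 0.029
t 15.95 tcp [ 0.6152 -0.036  -0.0211] F [-0.6 -0.   0.1]
237 [226. 167.] ctr [499. 234.] size [44. 45.] ang 3 ztop 0.034
261 [298. 183.] ctr [611.  45.] size [50. 47.] ang 89 ztop 0.032
399 [283. 247.] ctr [ 438. -127.] size [47. 48.] ang 78 ztop 0.032
```

View pics/w12.png

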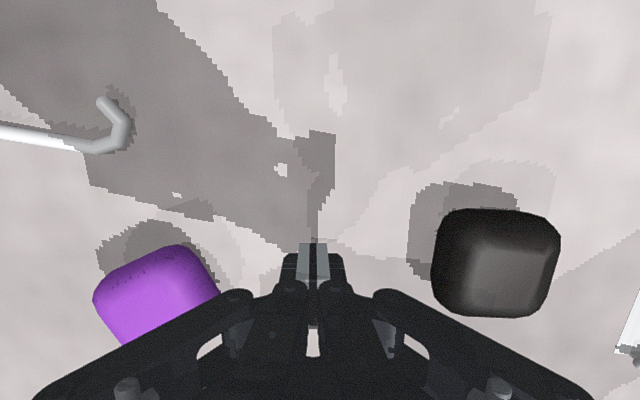

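```bash
python3 -m jog '0 2 20 0 0 0 0; 0 0 20 0 0 0 0; 0 0 12 0 0 0 0; 0 0 12 0 0 0 0; 0 0 12 0 0 0 0'; python3 -m jog '0 0 12 0 0 0 0; 0 0 12 0 0 0 0; -1 0 12 0 0 0 0; 0 0 0 0 0 0 0';python3 look.py wrist w13
```

```text
t: 16.45
eef_pos: [0.6136, 0.0407, -0.0211]
tool_rot: [-0.5, 0.5, -0.5, -0.5]
contact_force: [-0.2, -2.0, 1.7]
gripper_width: 0.005
t: 16.85
eef_pos: [0.6128, 0.0796, -0.0206]
tool_rot: [0.499, -0.5, 0.499, 0.502]
contact_force: [-0.3, 0.1, -0.9]
gripper_width: -0.002
t 16.9 tcp [ 0.6127  0.078  -0.0206] F [ 1.2 -0.3 -0.8]
7096 [390. 246.] ctr [608. 117.] size [48. 50.] ang 0 ztop 0.03
```

View pics/w13.png

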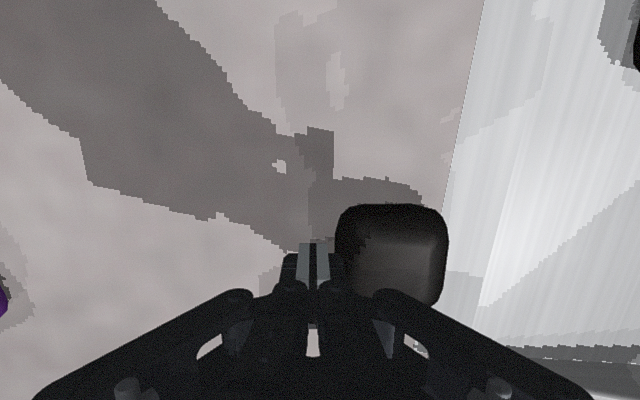

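```bash
python3 -m jog '-1 2 12 0 0 0 0; -1 0 12 0 0 0 0; -1 0 12 0 0 0 0; -1 0 12 0 0 0 0; -1 0 12 0 0 0 0'; python3 -m jog '0 0 12 0 0 0 0; 0 0 12 0 0 0 0; 0 0 12 0 0 0 0; 0 0 12 0 0 0 0; 0 0 8 0 0 0 0';python3 look.py wrist w14; python3 look.py side s14
```

```text
t: 17.4
eef_pos: [0.611, 0.1377, -0.0152]
tool_rot: [0.5, -0.5, 0.5, 0.5]
contact_force: [-0.2, -0.6, 0.4]
gripper_width: -0.002
t: 17.9
eef_pos: [0.6121, 0.1926, -0.0144]
tool_rot: [-0.5, 0.501, -0.5, -0.499]
contact_force: [0.2, -3.4, 6.3]
gripper_width: -0.003
t 17.95 tcp [ 0.612   0.1943 -0.0145] F [-0.4 -2.8  6.4]
10013 [431.  37.] ctr [515. 239.] size [52. 29.] ang 87 ztop 0.033
6252 [387. 245.] ctr [608. 227.] size [50. 47.] ang 90 ztop 0.033
t 18.0 tcp [ 0.6119  0.1937 -0.0146] F [ 1.5 -0.8 -0.3]
113 [257. 155.] ctr [606. 223.] size [41. 38.] ang 85 ztop 0.035
232 [226. 167.] ctr [499. 234.] size [46. 45.] ang 3 ztop 0.034
380 [283. 247.] ctr [ 437. -127.] size [46. 48.] ang 76 ztop 0.032
```

View pics/w14.png

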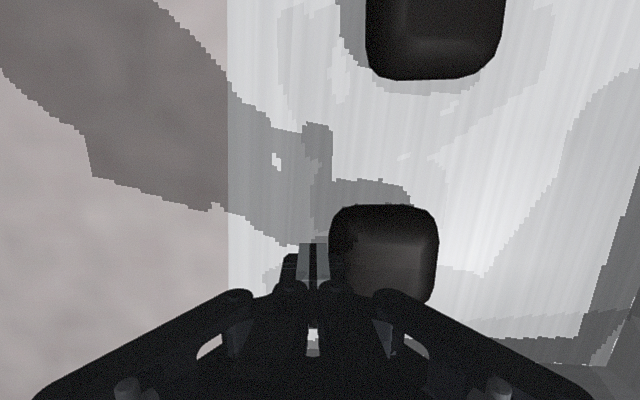

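View pics/s14.png

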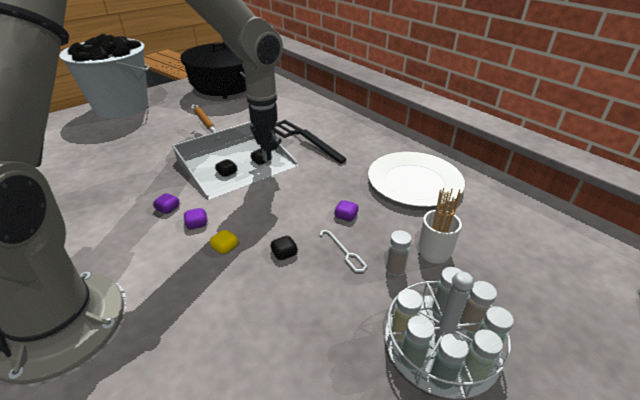

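B is in at about (0.607, 0.223). C's side normals point along roughly (0.2, 0.98), so I'll turn the tool 12° and push C straight along that line towards A.

```bash
python3 -m jog '-3 0 -10 0 0 0 0; -17 0 -5 0 0 0 0; -40 0 0 0 0 0 0; -40 0 0 0 0 0 0; -20 0 0 0 0 0 0'; python3 -m jog '0 17 -33 0 0 0 0; 0 17 -33 0 0 0 0; 0 17 -33 0 0 0 0; 0 17 -33 0 0 0 0; 0 17 -33 0 0 0 0'; python3 -m jog '0 17 -33 0 0 0 0; 0 17 -33 0 0 0 0; 0 17 -33 0 0 0 0; 0 17 -33 0 0 0 0; 0 17 -33 0 0 0 0'; python3 -m jog '0 14 -33 0 0 0 0; 0 0 0 1 0 0 0; 0 0 0 1 0 0 0; 0 0 0 0 0 0 0; 0 0 0 0 0 0 0'; python3 look.py scene c15; python3 look.py side s15; python3 look.py wrist w15
```

```text
t: 18.5
eef_pos: [0.613, 0.1761, 0.1094]
tool_rot: [0.502, -0.5, 0.499, 0.499]
contact_force: [-0.2, 0.0, -0.4]
gripper_width: -0.0
t: 19.0
eef_pos: [0.5251, 0.0101, 0.1058]
tool_rot: [0.501, -0.5, 0.5, 0.5]
contact_force: [0.9, 0.4, 0.4]
gripper_width: -0.005
t: 19.5
eef_pos: [0.44, -0.1547, 0.1057]
tool_rot: [0.501, -0.5, 0.5, 0.5]
contact_force: [0.2, -0.8, 0.4]
gripper_width: 0.0
t: 20.0
eef_pos: [0.427, -0.1861, 0.1052]
tool_rot: [0.549, -0.446, 0.549, 0.446]
contact_force: [-0.7, 0.7, -0.5]
gripper_width: -0.003
t 20.05 tcp [ 0.4272 -0.1859  0.1051] F [-0.6  0.2  0.5]
167 [376. 173.] ctr [505. 232.] size [47. 47.] ang 86 ztop 0.034
192 [403. 185.] ctr [615. 221.] size [49. 46.] ang 82 ztop 0.034
243 [286. 214.] ctr [ 443. -129.] size [50. 47.] ang 77 ztop 0.032
t 20.1 tcp [ 0.4272 -0.1858  0.105 ] F [-1.   0.4  0.4]
214 [260. 156.] ctr [609. 221.] size [48. 45.] ang 3 ztop 0.034
230 [226. 167.] ctr [499. 232.] size [46. 44.] ang 2 ztop 0.035
385 [283. 247.] ctr [ 438. -128.] size [47. 48.] ang 81 ztop 0.032
t 20.15 tcp [ 0.4272 -0.1857  0.1049] F [ 0.4 -0.8 -0.8]
2158 [381. 190.] ctr [ 438. -124.] size [51. 51.] ang 79 ztop 0.03
```

View pics/w15.png

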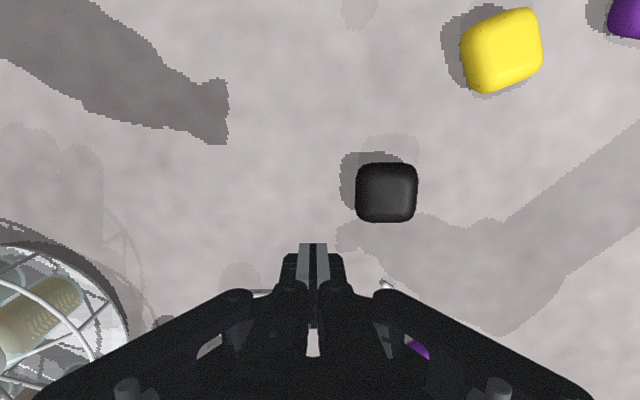

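View pics/c15.png

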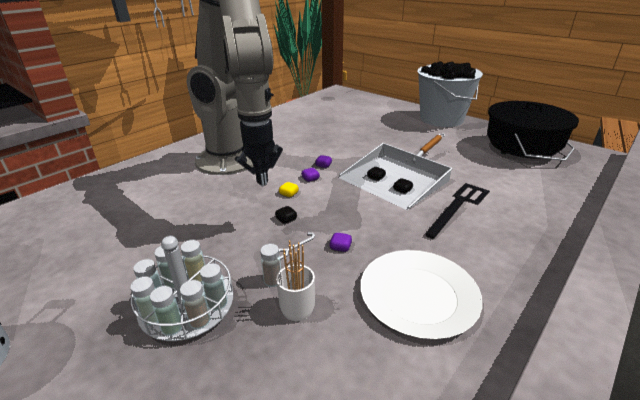

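```bash
python3 -m jog '40 0 0 0 0 0 0; 40 0 0 0 0 0 0; 30 0 0 0 0 0 0; 15 0 0 0 0 0 0; 0 0 0 0 0 0 0'; python3 -m jog '0 0 0 0 0 0 0; 0 0 0 0 0 0 0'; python3 tip.py; python3 look.py wrist w16
```

```text
t: 20.65
eef_pos: [0.4256, -0.1853, -0.022]
tool_rot: [0.548, -0.444, 0.55, 0.447]
contact_force: [-0.6, -0.4, 0.0]
gripper_width: 0.002
t: 20.85
eef_pos: [0.4281, -0.1861, -0.0193]
tool_rot: [0.55, -0.446, 0.549, 0.445]
contact_force: [0.1, 0.2, 1.0]
gripper_width: 0.002
side [[0.424, -0.19, 0.016], [0.418, -0.188, 0.027], [0.424, -0.198, 0.032], [0.42, -0.19, 0.037], [0.422, -0.194, 0.042], [0.422, -0.178, 0.053], [0.416, -0.199, 0.064], [0.428, -0.194, 0.067], [0.426, -0.153, 0.069], [0.415, -0.197, 0.075]]
scene [[0.435, -0.152, 0.016], [0.423, -0.2, 0.027], [0.438, -0.187, 0.034], [0.434, -0.201, 0.039], [0.438, -0.189, 0.045], [0.44, -0.187, 0.051], [0.435, -0.2, 0.059], [0.436, -0.2, 0.063], [0.434, -0.212, 0.065], [0.43, -0.216, 0.069]]
20.95 [ 0.4281 -0.186  -0.0193] [ 0.4 -0.3  0.5]
t 21.0 tcp [ 0.428  -0.186  -0.0194] F [-0.1  0.9 -0.3]
5659 [436. 246.] ctr [ 438. -124.] size [51. 51.] ang 79 ztop 0.03
```

View pics/w16.png

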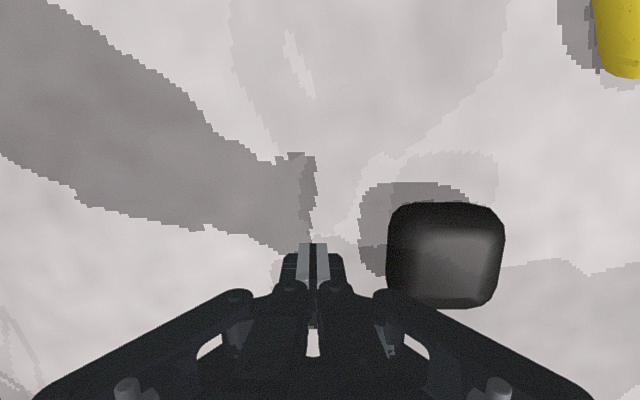

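View pics/tip_side.png

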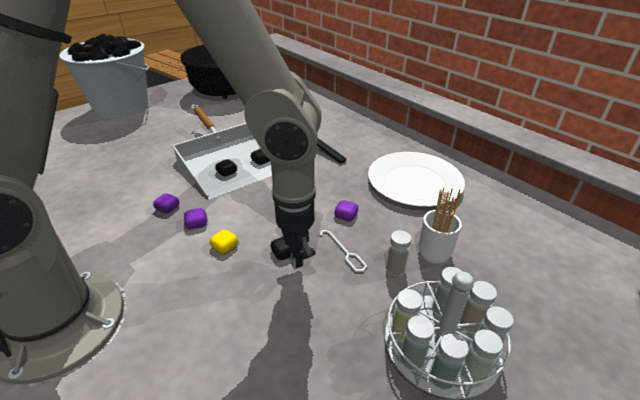

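```bash
python3 -m jog '0 0 20 0 0 0 0; 0 0 12 0 0 0 0; 0 0 12 0 0 0 0; 0 0 12 0 0 0 0; 0 0 12 0 0 0 0'; python3 -m jog '0 0 12 0 0 0 0; 0 0 12 0 0 0 0; 0 0 12 0 0 0 0; 0 0 0 0 0 0 0';python3 look.py wrist w17; python3 look.py side s17
```

```text
t: 21.5
eef_pos: [0.4418, -0.119, -0.02]
tool_rot: [0.55, -0.445, 0.549, 0.445]
contact_force: [-0.8, -2.5, 3.2]
gripper_width: 0.001
t: 21.9
eef_pos: [0.4494, -0.0823, -0.0203]
tool_rot: [0.549, -0.446, 0.549, 0.446]
contact_force: [0.2, -0.3, 0.7]
gripper_width: 0.001
t 21.95 tcp [ 0.4489 -0.0826 -0.0204] F [-1.4  0.2 -0. ]
5421 [385. 243.] ctr [453. -46.] size [51. 48.] ang 79 ztop 0.03
t 22.0 tcp [ 0.4486 -0.083  -0.0205] F [ 0.4 -0.6 -0.2]
233 [226. 167.] ctr [498. 231.] size [44. 50.] ang 11 ztop 0.035
180 [265. 227.] ctr [444. -47.] size [47. 28.] ang 73 ztop 0.032
```

View pics/w17.png

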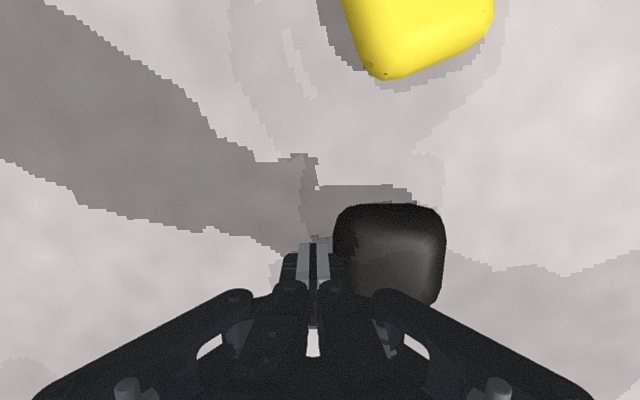

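```bash
python3 -m jog '0 0 12 0 0 0 0; 0 0 12 0 0 0 0; 0 0 12 0 0 0 0; 0 0 12 0 0 0 0; 0 0 12 0 0 0 0'; python3 -m jog '0 0 12 0 0 0 0; 0 0 12 0 0 0 0; 0 0 12 0 0 0 0; 0 0 0 0 0 0 0';python3 look.py wrist w18; python3 look.py side s18
```

```text
t: 22.5
eef_pos: [0.4613, -0.024, -0.0204]
tool_rot: [0.549, -0.445, 0.549, 0.445]
contact_force: [0.3, 0.1, 0.4]
gripper_width: -0.001
t: 22.9
eef_pos: [0.4692, 0.0119, -0.0204]
tool_rot: [0.549, -0.446, 0.549, 0.446]
contact_force: [0.1, 0.1, 0.7]
gripper_width: -0.0
t 22.95 tcp [ 0.4689  0.0107 -0.0203] F [-0.4 -0.8 -0.3]
7530 [390. 249.] ctr [473.  49.] size [52. 48.] ang 78 ztop 0.03
t 23.0 tcp [ 0.4687  0.0099 -0.0203] F [-0.4 -0.9  0. ]
237 [226. 167.] ctr [499. 234.] size [43. 46.] ang 4 ztop 0.035
160 [250. 204.] ctr [463.  49.] size [49. 27.] ang 70 ztop 0.032
```

View pics/w18.png

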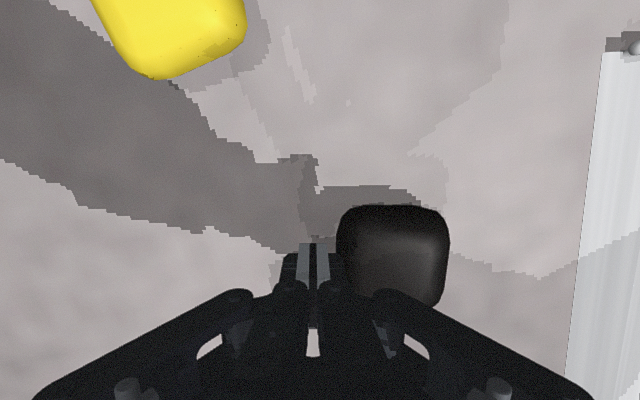

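```bash
python3 -m jog '0 0 12 0 0 0 0; 0 0 12 0 0 0 0; 0 0 12 0 0 0 0; 0 0 12 0 0 0 0; -1 0 12 0 0 0 0'; python3 -m jog '-1 0 12 0 0 0 0; -1 0 12 0 0 0 0; -1 0 12 0 0 0 0; 0 0 0 0 0 0 0';python3 look.py wrist w19; python3 look.py side s19
```

```text
t: 23.5
eef_pos: [0.4812, 0.0698, -0.0194]
tool_rot: [0.549, -0.445, 0.549, 0.445]
contact_force: [-0.1, -0.8, 0.8]
gripper_width: -0.002
t: 23.9
eef_pos: [0.4892, 0.106, -0.0162]
tool_rot: [0.549, -0.446, 0.548, 0.446]
contact_force: [-0.5, 0.0, 0.7]
gripper_width: 0.0
t 23.95 tcp [ 0.4888  0.1047 -0.0163] F [ 0.3 -0.8  0.6]
10227 [585. 228.] ctr [500. 237.] size [51. 47.] ang 2 ztop 0.033
8805 [393. 248.] ctr [493. 144.] size [53. 50.] ang 79 ztop 0.031
1577 [586. 377.] ctr [589. 238.] size [32. 11.] ang 74 ztop 0.031
t 24.0 tcp [ 0.4885  0.1038 -0.0163] F [ 0.2 -0.3  0.8]
192 [261. 156.] ctr [610. 220.] size [43. 46.] ang 88 ztop 0.035
240 [226. 167.] ctr [502. 233.] size [44. 53.] ang 86 ztop 0.035
137 [238. 184.] ctr [482. 142.] size [43. 27.] ang 70 ztop 0.032
```

View pics/w19.png

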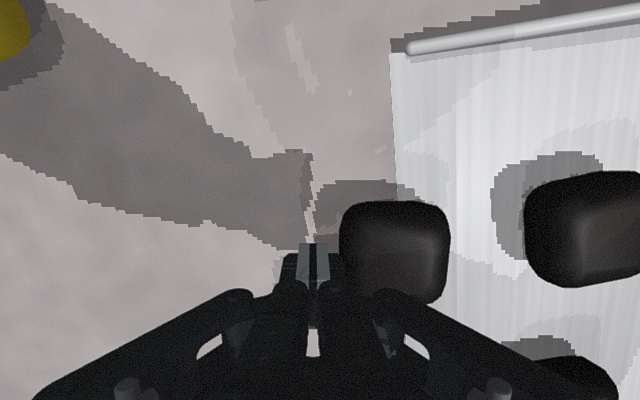

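```bash
python3 -m jog '-1 0 12 0 0 0 0; -1 0 12 0 0 0 0; 0 0 12 0 0 0 0; 0 0 12 0 0 0 0; 0 0 0 0 0 0 0';python3 look.py wrist w20; python3 -m jog '0 0 12 0 0 0 0; 0 0 12 0 0 0 0; 0 0 10 0 0 0 0; 0 0 0 0 0 0 0';python3 look.py wrist w21; python3 look.py side s21
```

```text
t: 24.5
eef_pos: [0.4991, 0.1533, -0.0144]
tool_rot: [0.549, -0.446, 0.548, 0.446]
contact_force: [-0.1, 0.4, -0.6]
gripper_width: 0.0
t 24.55 tcp [ 0.4987  0.1519 -0.0144] F [ 0.1  0.1 -0.1]
16429 [436. 235.] ctr [502. 218.] size [ 54. 103.] ang 2 ztop 0.033
t: 24.95
eef_pos: [0.506, 0.1864, -0.0144]
tool_rot: [0.549, -0.446, 0.548, 0.446]
contact_force: [0.6, -0.8, 0.6]
gripper_width: 0.002
t 25.0 tcp [ 0.5057  0.1851 -0.0144] F [-0.3 -0.3  1. ]
16320 [437. 230.] ctr [506. 251.] size [ 54. 103.] ang 5 ztop 0.033
t 25.05 tcp [ 0.5056  0.1842 -0.0144] F [ 0.8  0.7 -0.4]
214 [261. 156.] ctr [608. 222.] size [42. 47.] ang 3 ztop 0.035
311 [223. 164.] ctr [503. 245.] size [47. 93.] ang 0 ztop 0.035
```

View pics/w21.png

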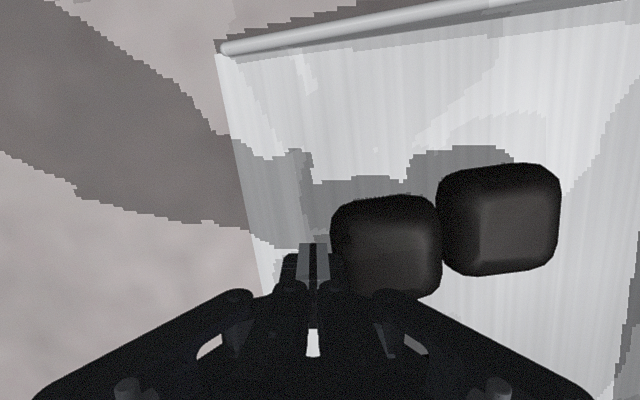

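C and A now sit one behind the other inside the pan. I'll back off, lift clear and verify.

```bash
python3 -m jog '-3 0 -12 0 0 0 0; -3 0 -12 0 0 0 0; -40 0 0 0 0 0 0; -40 0 0 0 0 0 0; -40 0 0 0 0 0 0'; python3 -m jog '0 0 -40 0 0 0 0; 0 0 -40 0 0 0 0; 0 0 -40 0 0 0 0; 0 0 -40 0 0 0 0; 0 0 0 0 0 0 0'; python3 -m jog '0 0 0 0 0 0 0; 0 0 0 0 0 0 0'; python3 look.py scene c22; python3 look.py side s22
python3 - <<'E'
from h import *
from station import bot
a=cv2.imread('pics/s22.png');cv2.imwrite('pics/s22c.png',cv2.resize(a[95:285,140:400],None,fx=3,fy=3,interpolation=cv2.INTER_CUBIC))
for n in("side","scene"):
    c=bot.calibration(n);p,d=bot.read_camera(n); z=np.load(f"pics/{n}0.npz")
    for nm,f in(("yel",yel),("pur",pur)):
        for b in blobs(p,d,c,f): print(n,nm,b[1],b[2])
    df=(np.abs(p.astype(int)-z["p"]).max(-1)>60).astype(np.uint8)*255
    cv2.imwrite(f"pics/diff_{n}.png",df)
E
```

```text
t: 25.55
eef_pos: [0.4999, 0.1579, 0.113]
tool_rot: [0.55, -0.444, 0.551, 0.444]
contact_force: [1.1, 0.8, 0.1]
gripper_width: 0.001
t: 26.05
eef_pos: [0.4647, -0.0029, 0.112]
tool_rot: [0.552, -0.442, 0.552, 0.442]
contact_force: [0.8, 0.6, 0.2]
gripper_width: -0.001
t: 26.25
eef_pos: [0.4673, 0.0041, 0.1117]
tool_rot: [0.55, -0.445, 0.549, 0.445]
contact_force: [-0.0, 0.3, -0.0]
gripper_width: -0.001
t 26.3 tcp [0.4675 0.0045 0.1117] F [ 0.3 -0.  -0.6]
308 [379. 173.] ctr [510. 241.] size [ 50. 102.] ang 3 ztop 0.034
193 [403. 185.] ctr [614. 221.] size [45. 49.] ang 89 ztop 0.034
t 26.35 tcp [0.4675 0.0047 0.1116] F [-0.1 -0.1 -0.2]
422 [226. 166.] ctr [504. 244.] size [ 45. 103.] ang 4 ztop 0.035
side yel [223. 240.] [ 0.346 -0.025  0.03 ]
side pur [166. 202.] [0.304 0.192 0.03 ]
side pur [346. 209.] [ 0.634 -0.121  0.03 ]
side pur [195. 217.] [0.334 0.091 0.03 ]
scene yel [289. 188.] [ 0.35  -0.026  0.029]
scene pur [324. 162.] [0.316 0.191 0.027]
scene pur [311. 173.] [0.336 0.088 0.029]
scene pur [341. 241.] [ 0.638 -0.123  0.029]
```

View pics/s22c.png

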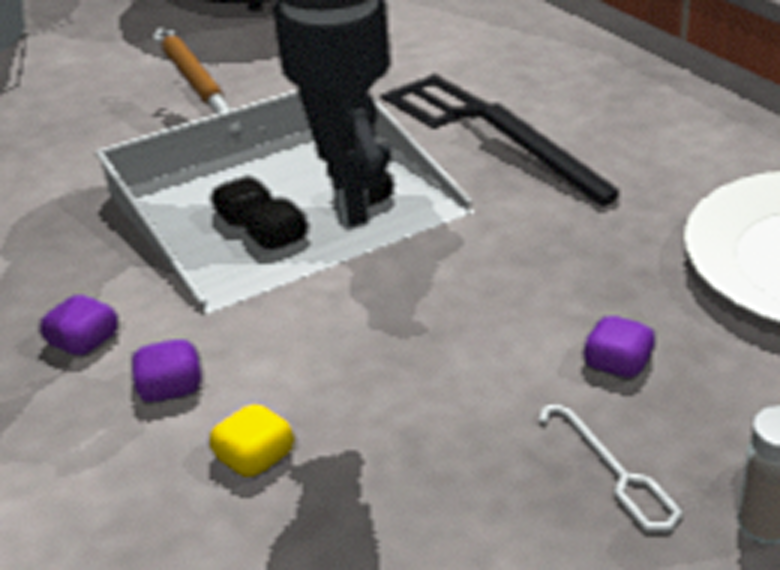

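View pics/c22.png

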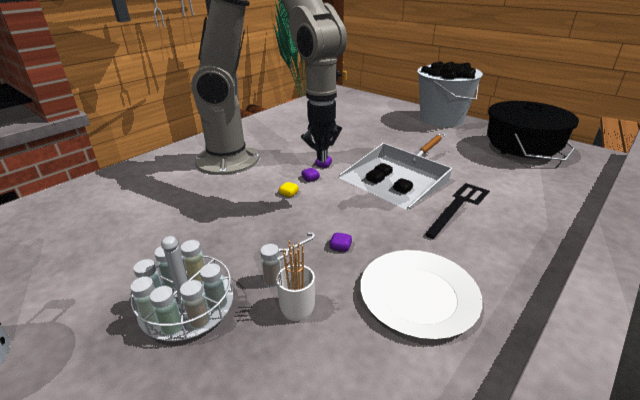

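The pan corners are at their original pixels, (208,311) and (468,211) in the side crop. All three briquettes lie flat in the pan and the look-alikes and bystanders have not moved.

```bash
python3 -c "
from station import bot
print(bot.hand_in())"
```

```text
the job is handed in; nothing more can be done
None
```

I swept all three briquettes into the coal pan with the fingers shut and handed the job in at about 26 s; `hand_in` gave no verdict. Two of the briquettes lay at about 45°, so I turned each square with a nudge on its corner before pushing it in.

**Final positions:** the last camera views put the centres near (0.51, 0.27), (0.61, 0.22) and (0.51, 0.22). They are 60 to 110 mm behind the lip and well between the walls. Tops read about 34 mm, so they lie flat on the pan floor. The tool was clear of everything.

**Surroundings:** the pan's lip corners are at the same pixels as at the start. The purple and yellow look-alikes measured within about 1 mm of their starting points, except one partly hidden by the arm in the last scene view. In the side view that one had not moved either. I checked the bystanders by eye only, and they look unmoved.

**Checks that disagreed:**
- **Tool height:** the reported tool height was about 30 mm below what both fixed cameras showed. My first sweep therefore passed over a briquette without touching it, and by the reported tool position the fingers came within about 20 mm of its centre (limit 18 mm). After that I set heights from the cameras and the measured force.
- **Sideways offset:** the tool and wrist-camera positions were also about 5 mm off in y compared with the fixed cameras.
- **Force:** the highest reading I saw was about 12 N, briefly, while pushing the first briquette onto the pan floor.

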